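Wipe, dip and show the sump's gauge rod

ROBOT

A 7-joint arm with a two-finger parallel gripper is mounted at the origin on the work surface. World frame = base frame: x ahead of the robot, y to its left, z up, the work surface at z = 0. Lengths are in m, angles in rad, forces in N, time in s.
With the tool pointing down it reaches from about 0.35 to 0.9 m from the base axis. Payload 19.9 kg.
Tool frame: the origin (TCP) lies on the centre line of the jaws, within the pads' length; the fingertips stand 19 mm ahead of it and the grasp point (between the pads) is the TCP; z points along the fingers, y is the line along which they close (so a half turn about z gives the same grasp; the last joint's range is limited). The gripper opens to 85 mm and grips with 20 to 120 N. Pads are 22 mm wide; open, the fingers measure 114 mm over their backs; the gripper's body (76 mm by 85 mm) begins 54 mm behind the grasp point. The pads swing forward as they close: fully open they stand 13 mm farther back than shut.
Start: joints at [1.139, 0.417, -0.01, 1.614, 0.005, 1.111, -0.053], TCP at [0.237, -0.578, 0.25] pointing down, gripper open.
Joint ranges: [-2.81, 2.81], [-0.39, 2.02], [-1.27, 1.25], [0.06, 2.57], [-1.19, 4.33], [0.19, 2], [-2.82, 2.82]. Speed limits (rad/s): [1.89, 1.89, 2.39, 2.39, 3.01, 3.01, 3.01].

INTERFACE

Orientations are given as a rotation vector (axis times angle).
In Python, from bench import bot, viewer, ticket gives the robot as it stands.
- The arm moves only by the tool carry_out, never from a script. Its argument "motion" is a list of rows, each a list of 6 numbers: the shift along the tool's x, y, z in m, then the turn, a rotation vector about the tool's x, y, z in rad. In form: [[tx, ty, tz, rx, ry, rz], ...]. A call has 1 to 8 rows; each row shifts and turns the commanded pose from where the row before left it, along the tool's axes as they then stand; what a row does not reach is not made up. A row lasts 1/8 s, in which the tool goes at most 62.5 mm and 10.7 degrees, less where a joint would pass 70% of its speed; a pose out of reach is approached as far as the arm can. A call with a gripper value outside its range is refused whole. "claw" is the opening, from 0 (shut) to 1 (fully open), set as the call begins (left out, the last holds). The fingers move at their own pace and stop on an object; "grip_force" is the grip in N (left out, the last holds). Time passes only in rows, so rows that do not move let the fingers close. It gives the time, the measured TCP pose, the force, the opening and the grip force at its end, in the units of the state.
- bot.get_state(): the state, without advancing time (a new reading comes with each control period).
- viewer.read_camera(name): name is "scene" or "top"; returns the picture (384x512x3 uint8, blue, green, red); there is no depth.
- viewer.camera_params(name): a dict with "mtx" (3x3 intrinsics, pixels), "k1" (the pictures are not rectified: a ray, as slopes to the right and down, at radius r is drawn at 1 + k1 r^2 times it, then the intrinsics apply), "R" (3x3) and "t" (3): a world point X has camera coordinates R X + t. Camera axes: x right, y down, z forward; pixel columns grow to the right and rows downward; lengths in m; the calibration is good to about 2 mm. A picture is of the moment at which its call begins. camera_params takes no time and is no camera call.
- ticket.finish_job(): hands the job in; it is judged then, once.
Trained networks look in the newest picture that a camera, given by its name, has taken for a name from the list of things; names that differ only in an ending like _2 or _b are one class to them, and where a whole thing is asked for, a point or a joint stands for the part that bears it (a point fixed in the world has none). Each returns a list of dicts, best first, with "score" (0 to 1); they miss things now and then, are a little off and sometimes report something else, mostly with a low value. They report only what shows in the picture. A call takes as long as a camera call. They do not tell look-alikes from the thing itself.
- viewer.outline_of(query, camera): "region" (384x512 bool, what is visible of it) and "xy" ([column, row] in pixels, amid what is visible of it).
The state is a dict: "time_s": time; "joint_pos": joint angles; "qd": joint speeds; "tau": joint torques, N m; "tool_pos": TCP position; "ee_rot": TCP orientation; "force": force on the tool from outside, world axes, zero at the start; "moment": the same for the moment, N m; "grip_width": finger opening in m; "grip_force": force on a finger pad.
Only numpy, scipy, OpenCV 4.12 (cv2) and the standard library are available. Lean on these libraries where they do the work, as an engineer would, in place of code of your own. Each camera call takes 0.05 s, during which the arm holds its last target. There are 200 camera calls.

TASK

Take the gauge rod by its handle from its rest and wipe its tip by stirring it round among the white beads in the copper pan until most of them have clearly shifted by a bead's width or so, keeping all of them in the pan and touching them only with the rod. Then push the rod down the slanting guide tube of the oil sump until its collar stops on the mouth, pause there a moment, draw it right out again and present it for reading: level, marks up, still, about 25 cm above the table. Finish while still holding it up like that in the gripper; put nothing down and leave the other things on the table where they are.

Things in the scene. Friction and masses are not known exactly. Their poses are not given: they have to be found in the camera images.
- rod: gauge rod: steel rod 8 mm thick, brass collar (34 mm disc), flat-sided wooden handle 16 wide (y), 24 high (z). About 0.12 kg, balances near the collar. Origin: on the axis at the collar's stop face. x points from tip to handle: tip at x = -110 mm, collar 0 to 8, handle 8 to 98 (grip near 45). z: side with the marks, up at the start; it lies level, axis 60 mm above the table, tip towards the robot.
- rod_tip (a point): the end of the rod's tip, on its axis (110 mm from the collar's stop face).
- rest: fixed plywood rest, base 200 x 50 x 8 mm, two 12 mm thick slotted posts open upwards: under the thin rod at x = -60 mm (slot 12 wide, top 70 high) and under the handle's end at x = +88 (slot 20 wide, top 62 high). Between them the handle is free on both sides. Origin on the table below the collar's stop face (within 3 mm); x along the rod towards the handle, z up.
- tube: fixed copper guide tube, 30 degrees from level. Origin: centre of the mouth's rim, 140 mm above the table. x points OUT of the mouth along the axis, away from the robot and 30 degrees up: the seated rod's x axis lies along it, origins meeting. y level. Bore 13 mm, flaring to 22 over the last 12 mm; rim 30 mm outside; open 130 mm deep: the rod goes in 110 mm, then the collar stops on the rim.
- stand: carries the tube, fixed: base plate 185 x 70 x 8 mm (x = -173 to 13), brass drum 76 mm in diameter and 72 high at x = -125 (nearer the robot), a thin post at x = -35. Origin on the table straight below the mouth's centre; x level, in the tube's vertical plane, away from the robot; z up.
- pan: shallow copper pan, fixed to the table, 160 mm across at the rim, 24 mm high, wall and floor 4 mm thick (inside 132 mm across at the floor). Two small wire handles stand out to 91 mm from its centre. Origin at the centre of its underside, z up.
- bead0: one of six alike white ceramic wiping beads: a barrel 22 mm in diameter, 18 mm high, 14 g, loose and standing in the pan in a rough ring about 40 mm from its centre (the centre itself is free). Origin at the bead's centre.
- bead1: one of six alike white ceramic wiping beads: a barrel 22 mm in diameter, 18 mm high, 14 g, loose and standing in the pan in a rough ring about 40 mm from its centre (the centre itself is free). Origin at the bead's centre.
- bead2: one of six alike white ceramic wiping beads: a barrel 22 mm in diameter, 18 mm high, 14 g, loose and standing in the pan in a rough ring about 40 mm from its centre (the centre itself is free). Origin at the bead's centre.
- bead3: one of six alike white ceramic wiping beads: a barrel 22 mm in diameter, 18 mm high, 14 g, loose and standing in the pan in a rough ring about 40 mm from its centre (the centre itself is free). Origin at the bead's centre.
- bead4: one of six alike white ceramic wiping beads: a barrel 22 mm in diameter, 18 mm high, 14 g, loose and standing in the pan in a rough ring about 40 mm from its centre (the centre itself is free). Origin at the bead's centre.
- bead5: one of six alike white ceramic wiping beads: a barrel 22 mm in diameter, 18 mm high, 14 g, loose and standing in the pan in a rough ring about 40 mm from its centre (the centre itself is free). Origin at the bead's centre.
- candle: bystander, leave alone: candle stub, foot 32 mm in diameter, 50 mm high; origin at the underside.
- weight: bystander, leave alone: brass weight with a knob, 32 mm in diameter, 40 mm high; origin at the underside.
- spool: bystander, leave alone: empty wooden spool, 40 mm in diameter, 44 mm high; origin at the underside.
- washer: bystander, leave alone: thick steel washer, 48 mm in diameter, 10 mm high; origin at the underside.
- jar: bystander, leave alone: amber glass jar, 48 mm in diameter, 55 mm high; origin at the underside.
- driver: bystander, leave alone: screwdriver, 160 mm long, lying on the table; origin at the underside.
Not all that is in view belongs to the job. What is shaped like the rod but blue is not meant.

How it is judged:
By the outcome, as a careful person would: the job done as asked, in the order asked, and still so for the second after the job is handed in, while the arm keeps its last pose, push and grip.
It also fails if it takes over 72 s, if anything falls off the work surface, if the arm or the gripper's body presses on something with over 40 N, if the wrist force passes 120 N, or if a joint passes its speed limit or range.

## Working session

There is one attempt and no reset: what is moved stays moved. The work goes in short steps, Python scripts to look and compute and a tool call to move; the robot and the scene stay as the last step left them, time stands still between calls to the robot, and variables do not carry over. Pictures are saved under pics/ and viewed, at most 10 in all, crops included, and the job is handed in when it is done.

Besides the shell and the picture viewer there is one more tool, called after "Call:" as name(argument=value, ...), one argument or row to a line, values as JSON. carry_out: Moves the arm, as the interface text tells. Its arguments: {"type":"object","properties":{"motion":{"type":"array"},"claw":{"type":"number"},"grip_force":{"type":"number"}},"required":["motion"]}

```bash
mkdir -p pics; ls
python3 - <<'E'
from bench import bot, viewer
import cv2,numpy as np
s=bot.get_state();print({k:np.round(v,3).tolist() for k,v in s.items()})
for c in("scene","top"):
    cv2.imwrite(f"pics/{c}0.png",cv2.resize(viewer.read_camera(c),(800,600),interpolation=cv2.INTER_CUBIC))
    p=viewer.camera_params(c);print(c,p)
    for n in["rod","rod_tip","rest","tube","stand","pan","bead0","candle","weight","spool","washer","jar","driver"]:
        for d in viewer.outline_of(n,c)[:6 if n=="bead0" else 2]:
            print(n,round(d["score"],2),np.round(d["xy"]).tolist(),int(d["region"].sum()))
E
```

```text
pics
{'time_s': 0.0, 'joint_pos': [1.14, 0.418, -0.01, 1.614, 0.005, 1.111, -0.053], 'qd': [0.001, -0.0, 0.0, 0.0, -0.001, -0.001, 0.0], 'tau': [0.002, -86.444, 0.68, -43.489, 0.019, 0.008, 0.0], 'tool_pos': [0.237, -0.578, 0.25], 'ee_rot': [-3.081, -0.608, 0.001], 'force': [-0.429, -1.02, -0.263], 'moment': [-0.022, -0.001, 0.023], 'grip_force': 0.0, 'grip_width': 0.085}
scene {'mtx': array([[477.16646214,   0.        , 249.25581184],
       [  0.        , 477.16646214, 187.67605297],
       [  0.        ,   0.        ,   1.        ]]), 'k1': 0.02362551027717336, 'R': array([[ 0.68949871,  0.72414456, -0.01435907],
       [ 0.48649259, -0.47772204, -0.73150981],
       [-0.5365785 ,  0.4973895 , -0.6816797 ]]), 't': array([-0.38499466, -0.13708126,  1.6935103 ])}
rod 0.63 [298.0, 126.0] 169
rod 0.54 [222.0, 219.0] 26
rod_tip 0.6 [302.0, 168.0] 307
rod_tip 0.6 [295.0, 131.0] 241
rest 0.68 [299.0, 179.0] 769
tube 0.75 [146.0, 235.0] 207
stand 0.9 [142.0, 247.0] 1646
pan 0.91 [235.0, 212.0] 1621
bead0 0.6 [220.0, 212.0] 35
bead0 0.59 [247.0, 215.0] 59
bead0 0.56 [221.0, 221.0] 50
bead0
[... 403 characters left out ...]
],
       [  0.        ,   0.        ,   1.        ]]), 'k1': -0.06202022988317137, 'R': array([[ 0.01487586, -0.99988754, -0.00190103],
       [-0.99893103, -0.01477836, -0.04379961],
       [ 0.04376659,  0.00255055, -0.99903853]]), 't': array([0.03991415, 0.52988388, 1.30047039])}
rod 0.62 [137.0, 243.0] 194
rod 0.53 [188.0, 194.0] 216
rod_tip 0.5 [190.0, 196.0] 206
rod_tip 0.49 [140.0, 247.0] 246
rest 0.59 [191.0, 208.0] 483
tube 0.54 [343.0, 223.0] 239
stand 0.87 [336.0, 228.0] 1071
stand 0.33 [191.0, 204.0] 549
pan 0.82 [266.0, 208.0] 1335
weight 0.47 [232.0, 189.0] 67
spool 0.56 [181.0, 140.0] 134
washer 0.55 [307.0, 151.0] 99
jar 0.49 [235.0, 135.0] 154
driver 0.67 [363.0, 140.0] 216
```

View pics/scene0.png

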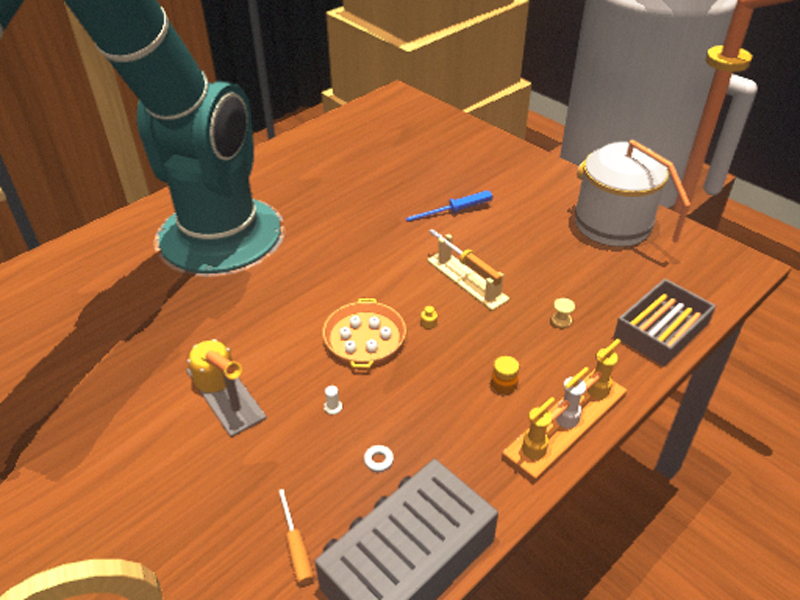

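View pics/top0.png

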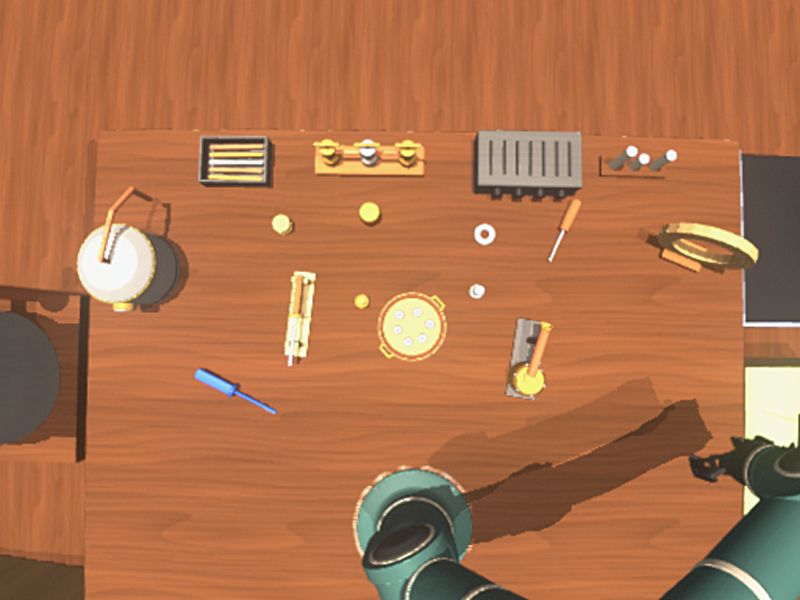

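The scene view shows the rest with the rod around (467,265), the pan at (365,333), and the tube mouth at (232,369). The top view shows the rod from (290,360) to (301,275), the pan at (412,326), and the mouth at about (545,328). I'll zoom in on the rod and tube next.

Run:
```python
from bench import viewer
import cv2,numpy as np
a=viewer.read_camera("scene");b=viewer.read_camera("top")
def crop(im,u,v,w=64,h=48): 
    return cv2.resize(im[v:v+h,u:u+w],(400,300),interpolation=cv2.INTER_CUBIC)
m=np.vstack([np.hstack([crop(a,268,145),crop(b,160,178)]),np.hstack([crop(a,115,212,),crop(b,310,202,)])])
cv2.imwrite("pics/m1.png",m)
```

```text
(no output)
```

View pics/m1.png

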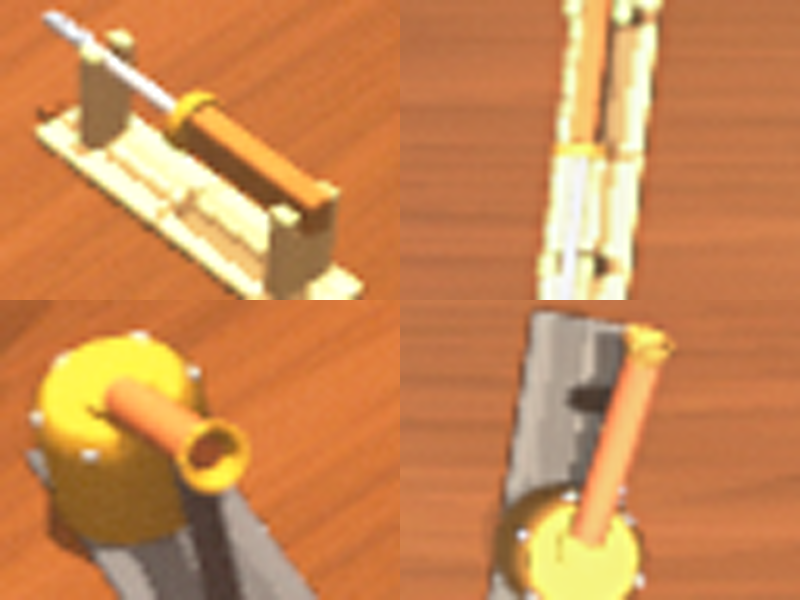

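```bash
cat > h.py <<'E'
import cv2,numpy as np
from bench import bot,viewer
from scipy.optimize import least_squares
from scipy.spatial.transform import Rotation as Ro
P={c:viewer.camera_params(c) for c in("scene","top")}
def proj(c,X):
    p=P[c];Y=np.atleast_2d(X)@p["R"].T+p["t"];s=Y[:,:2]/Y[:,2:]
    s=s*(1+p["k1"]*(s**2).sum(1,keepdims=True))
    return s@p["mtx"][:2,:2].T+p["mtx"][:2,2]
def atz(c,uv,z):
    f=lambda q:(proj(c,[q[0],q[1],z])[0]-uv)
    return least_squares(f,[0.5,0.0]).x
def fr(x,y,yaw,z=0,pitch=0):
    T=np.eye(4);T[:3,:3]=(Ro.from_euler("z",yaw)*Ro.from_euler("y",-pitch)).as_matrix();T[:3,3]=x,y,z;return T
def ap(T,X): return np.atleast_2d(X)@T[:3,:3].T+T[:3,3]
def cp(ou,ov,x,y,s=6.25): return np.array([ou+(x+.5)/s-.5,ov+(y+.5)/s-.5])
E
cat > fit.py <<'E'
from h import *
t0=lambda x,y:np.array([(x+.5)/1.5625-.5,(y+.5)/1.5625-.5])
# rod
ro=[("scene",cp(268,145,48,15),[-.11,0,0]),("scene",cp(268,145,178,108),[0,0,0]),("scene",cp(268,145,318,197),[.098,0,.005]),
("top",cp(160,178,175,151),[0,0,0]),("top",t0(290,363),[-.11,0,0]),("top",t0(302,275),[.098,0,.006])]
def fit(pts,z,pitch=0,g=(.5,0,0)):
    f=lambda q:np.concatenate([proj(c,ap(fr(*q,z,pitch),X))[0]-u for c,u,X in pts])
    r=least_squares(f,g,x_scale=[.1,.1,.1]);print(np.round(r.x,4),"deg",np.degrees(r.x[2]).round(2));print(np.round(r.fun.reshape(-1,2),1).tolist());return r.x
qr=fit(ro,.06)
st=[("scene",cp(115,212,214,156),[0,0,.14]),("top",cp(310,202,248,45),[0,0,.14]),("top",t0(528,379),[-.125,0,.072]),("scene",cp(115,212,118,95),[-.125,0,.072]),
("top",cp(310,202,190,240),[-.118,0,.072])]
qt=fit(st,0)
if __name__=="__main__":
    out=[]
    for c in("scene","top"):
        viewer.read_camera(c);d=viewer.outline_of("pan",c)[0];m=d["region"].astype(np.uint8)
        m=cv2.morphologyEx(m,cv2.MORPH_OPEN,cv2.getStructuringElement(2,(9,9)))
        k=max(cv2.findContours(m,0,1)[0],key=cv2.contourArea)
        hu=cv2.convexHull(k);e=cv2.fitEllipse(hu);print(c,"pan",e,atz(c,np.array(e[0]),.02))
        im=viewer.read_camera(c);w=((im.min(2)>175)&(m>0)).astype(np.uint8)
        n,l,s,ce=cv2.connectedComponentsWithStats(w)
        for i in range(1,n):
            if s[i,4]>4: print("bead",s[i,4],ce[i].round(1),atz(c,ce[i],.016).round(3))
        S=6.25
        big=lambda u,v:cv2.resize(im[v:v+48,u:u+64],(400,300),interpolation=cv2.INTER_CUBIC)
        for (u,v),T,pts in[((268,145)if c=="scene" else(160,188-26),fr(*qr,.06),np.array([[x,y,z] for a in[[(-.11,0,0),(0,0,0),(.098,0,0)],[(.098,-.008,.012),(.008,-.008,.012),(.008,.008,.012),(.098,.008,.012),(.098,-.008,.012)]] for x,y,z in a])),
            ((115,212)if c=="scene" else(310,206),fr(*qt,.14,np.radians(30)),np.array([[-.13,0,0],[0,0,0]]+[[0,.015*np.cos(a),.015*np.sin(a)] for a in np.linspace(0,6.283,24)]))]:
            b=big(u,v);uv=((proj(c,ap(T,pts))-[u,v]+.5)*S-.5)
            cv2.polylines(b,[np.round(uv).astype(np.int32)],False,(255,0,0),1);out.append(b)
    cv2.imwrite("pics/m2.png",np.vstack([np.hstack([out[0],out[2]]),np.hstack([out[1],out[3]])]))
E
python3 fit.py
```

```text
[ 0.4891  0.2803 -0.1036] deg -5.94
[[0.1, 0.1], [1.4, 1.8], [0.4, 2.4], [1.0, 1.6], [-0.6, 2.0], [-1.3, 0.2]]
[ 0.4817 -0.2724 -0.1562] deg -8.95
[[0.4, 0.7], [0.3, -1.2], [1.0, 0.3], [-0.3, -1.1], [-0.9, 0.8]]
scene pan ((232.8944854736328, 212.2554168701172), (43.36538314819336, 51.99057388305664), 85.2757339477539) [0.4750795 0.0119534]
bead 10 [226.7 203.3] [0.43  0.027]
bead 6 [237.2 203.5] [0.454 0.049]
bead 7 [218.7 210.3] [ 0.436 -0.011]
bead 10 [236.4 218.2] [0.498 0.005]
bead 5 [226.2 219.2] [ 0.479 -0.019]
top pan ((263.8638000488281, 207.89418029785156), (42.59574508666992, 46.195762634277344), 52.584129333496094) [0.47727553 0.01097911]
bead 631 [263.2 208. ] [0.477 0.013]
```

View pics/m2.png

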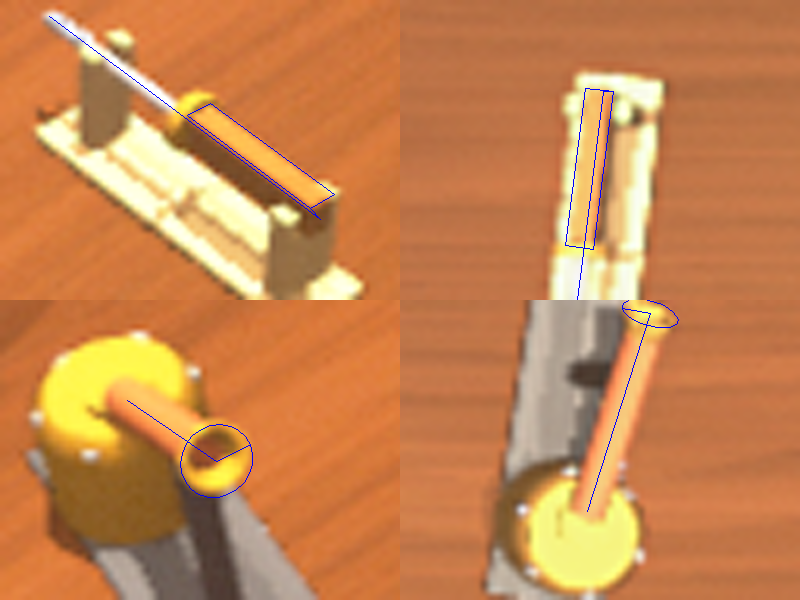

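The overlay fits the rod and tube to within about 3 mm. I'll refine slightly: rod at about (0.488, 0.278, yaw -5.8°), tube mouth at about (0.479, -0.271). Next is a small planner, then I'll start moving.

```bash
cat > plan.py <<'E'
from h import *
import json
def Rtool(yaw,th=0,roll=0): # rod frame yaw, handle-up pitch th -> tool R (tool x = rod x, tool z = -rod z)
    return (Ro.from_euler("z",yaw)*Ro.from_euler("y",-th)*Ro.from_euler("x",np.pi))
def now():
    s=bot.get_state();return np.array(s["tool_pos"]),Ro.from_rotvec(s["ee_rot"]),s
def rows(p,R,wps,prt=True):
    """wps: list of (pos,Rot,nrows) -> rows printed in groups of 8"""
    out=[]
    for q,Q,n in wps:
        q=np.array(q);w=(R.inv()*Q).as_rotvec();p0,R0=p,R
        for i in range(1,n+1):
            a=p0+(q-p0)*i/n;B=R0*Ro.from_rotvec(w*i/n)
            row=np.r_[R.inv().apply(a-p),(R.inv()*B).as_rotvec()].round(4)
            out.append(row.tolist());p=p+R.apply(row[:3]);R=R*Ro.from_rotvec(row[3:])
    if prt:
        for i in range(0,len(out),8): print(json.dumps(out[i:i+8]))
    return p,R
E
python3 - <<'E'
from plan import *
p,R,s=now()
yaw=np.radians(-5.8)
g=np.array([.488,.278])+.045*np.array([np.cos(yaw),np.sin(yaw)]);print(g)
rows(p,R,[([*g,.20],Rtool(yaw),18)])
for z,y in((.008,0),): print([atz("top",cp(310,202,*c),.008) for c in((137,10),(100,290))])
E
```

```text
[0.53276963 0.27345247]
[[0.0332, -0.0375, 0.0028, -0.0, 0.0, 0.0273], [0.0321, -0.0384, 0.0028, -0.0, 0.0, 0.0273], [0.031, -0.0393, 0.0028, -0.0, 0.0, 0.0272], [0.03, -0.0401, 0.0028, -0.0, 0.0, 0.0273], [0.0289, -0.0409, 0.0028, -0.0, 0.0, 0.0273], [0.0277, -0.0417, 0.0028, -0.0, 0.0, 0.0273], [0.0266, -0.0425, 0.0028, -0.0, 0.0, 0.0273], [0.0254, -0.0431, 0.0027, -0.0, 0.0, 0.0272]]
[[0.0243, -0.0438, 0.0028, -0.0, 0.0, 0.0273], [0.023, -0.0445, 0.0028, -0.0, 0.0, 0.0273], [0.0218, -0.045, 0.0028, -0.0, 0.0, 0.0273], [0.0206, -0.0457, 0.0028, -0.0, 0.0, 0.0273], [0.0193, -0.0462, 0.0028, -0.0, 0.0001, 0.0272], [0.0181, -0.0467, 0.0028, -0.0, -0.0, 0.0273], [0.0167, -0.0472, 0.0028, -0.0, -0.0, 0.0273], [0.0155, -0.0476, 0.0028, -0.0, -0.0, 0.0273]]
[[0.0142, -0.048, 0.0028, -0.0, -0.0, 0.0272], [0.0129, -0.0484, 0.0028, -0.0, -0.0, 0.0273]]
[array([ 0.49839474, -0.24024606]), array([ 0.33250498, -0.21953882])]
```

Call:
carry_out(
  motion=[
    [0.033,-0.038,0.003,0,0,0.027],
    [0.032,-0.038,0.003,0,0,0.027],
    [0.031,-0.039,0.003,0,0,0.027],
    [0.03,-0.04,0.003,0,0,0.027],
    [0.029,-0.041,0.003,0,0,0.027],
    [0.028,-0.042,0.003,0,0,0.027],
    [0.027,-0.042,0.003,0,0,0.027],
    [0.025,-0.043,0.003,0,0,0.027],
  ],
  claw=1,
)

```text
time_s: 2.8
tool_pos: [0.369, -0.1985, 0.2265]
ee_rot: [3.129, 0.271, 0.001]
force: [0.9, -0.4, 0.4]
grip_width: 0.0852
grip_force: 0.0
```

Call:
carry_out(
  motion=[
    [0.024,-0.044,0.003,0,0,0.027],
    [0.023,-0.044,0.003,0,0,0.027],
    [0.022,-0.045,0.003,0,0,0.027],
    [0.021,-0.046,0.003,0,0,0.027],
    [0.019,-0.046,0.003,0,0,0.027],
    [0.018,-0.047,0.003,0,0,0.027],
    [0.017,-0.047,0.003,0,0,0.027],
    [0.015,-0.048,0.003,0,0,0.027],
  ],
)

```text
time_s: 3.8
tool_pos: [0.4988, 0.1807, 0.2023]
ee_rot: [-3.141, 0.068, -0.001]
force: [0.8, -0.1, 0.5]
grip_width: 0.0854
grip_force: 0.0
```

Run:
```python
from plan import *
p,R,s=now();print(p.round(4),s["joint_pos"],s["qd"])
yaw=np.radians(-5.8)
rows(p,R,[([.5328,.2735,.12],Rtool(yaw),4),([.5328,.2735,.06],Rtool(yaw),4)])
```

```text
[0.4988 0.1807 0.2023] [ 0.02353399  0.34552064 -0.51705311  1.88308762  0.2052547   0.9648827
 -2.20009404] [-0.68904557  0.47566365 -0.03782858 -0.5352062   0.26937684  0.13764849
 -1.0139008 ]
[[0.0075, -0.0235, 0.0206, -0.0, -0.0001, 0.0144], [0.0071, -0.0237, 0.0206, -0.0, -0.0001, 0.0144], [0.0068, -0.0237, 0.0205, -0.0001, -0.0001, 0.0144], [0.0064, -0.0239, 0.0206, 0.0, -0.0, 0.0144], [0.0, 0.0, 0.015, 0.0, -0.0, 0.0], [0.0, 0.0, 0.015, 0.0, -0.0, 0.0], [0.0, 0.0, 0.015, 0.0, -0.0, 0.0], [0.0, 0.0, 0.015, 0.0, -0.0, 0.0]]
```

Call:
carry_out(
  motion=[
    [0.0075,-0.0235,0.02,0,0,0.0144],
    [0.007,-0.0237,0.02,0,0,0.0144],
    [0.007,-0.0237,0.02,0,0,0.0144],
    [0.0064,-0.0239,0.0206,0,0,0.0144],
    [0,0,0,0,0,0],
    [0,0,0,0,0,0],
  ],
)

```text
time_s: 4.55
tool_pos: [0.5323, 0.2716, 0.122]
ee_rot: [3.138, -0.157, 0.0]
force: [0.4, 0.1, 0.3]
grip_width: 0.0854
grip_force: 0.0
```

Run:
```python
from plan import *
p,R,s=now();print(p.round(4),np.round(s["joint_pos"],3),R.as_rotvec())
im=[viewer.read_camera(c) for c in("scene","top")]
o=[]
for c,i,(u,v) in(("scene",im[0],(262,135)),("top",im[1],(150,170))):
    b=cv2.resize(i[v:v+96,u:u+64],(400,600),interpolation=cv2.INTER_CUBIC)
    o.append(b)
cv2.imwrite("pics/m3.png",np.hstack(o))
yaw=np.radians(-5.8)
rows(p,R,[([.5328,.2735,.06],Rtool(yaw),5)])
```

```text
[0.5323 0.2716 0.122 ] [-0.17   0.561 -0.466  1.775  0.315  0.88  -2.448] [ 3.13756274e+00 -1.56796144e-01  1.53293682e-04]
[[0.0001, -0.0004, 0.0124, 0.0, -0.0, 0.0003], [0.0, -0.0004, 0.0124, 0.0, -0.0, 0.0002], [0.0001, -0.0003, 0.0124, 0.0001, -0.0001, 0.0003], [0.0001, -0.0004, 0.0124, -0.0, 0.0, 0.0003], [0.0001, -0.0004, 0.0124, 0.0, -0.0, 0.0003]]
```

View pics/m3.png

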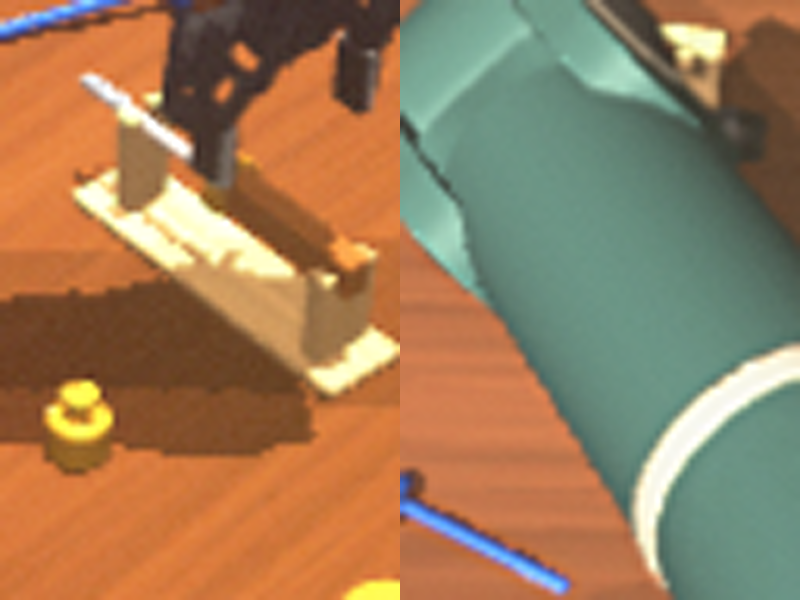

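The picture shows the fingers standing on either side of the handle, tips at about (215,170) and (355,95). I'll go down and grip.

Call:
carry_out(
  motion=[
    [0,-0.0004,0.0124,0,0,0],
    [0,-0.0004,0.0124,0,0,0],
    [0,-0.0004,0.0124,0,0,0],
    [0,-0.0004,0.0124,0,0,0],
    [0,-0.0004,0.0124,0,0,0],
    [0,0,0,0,0,0],
  ],
)

```text
time_s: 5.4
tool_pos: [0.5318, 0.2739, 0.0585]
ee_rot: [3.137, -0.156, -0.003]
force: [0.7, 0.1, 1.1]
grip_width: 0.0853
grip_force: 0.0
```

Call:
carry_out(
  motion=[
    [0,0,0,0,0,0],
    [0,0,0,0,0,0],
    [0,0,0,0,0,0],
    [0,0,0,0,0,0],
    [0,0,0,0,0,0],
    [0,0,0,0,0,0],
  ],
  claw=0,
  grip_force=80,
)

```text
time_s: 6.15
tool_pos: [0.5325, 0.2745, 0.0601]
ee_rot: [-3.137, 0.156, -0.001]
force: [-0.5, 1.4, 7.2]
grip_width: 0.0147
grip_force: 78.4
```

Call:
carry_out(
  motion=[
    [0,0,-0.01,0,0,0],
    [0,0,-0.015,0,0,0],
    [0,0,-0.02,0,0,0],
    [0,0,-0.03,0,0,0],
    [0,0,-0.03,0,0,0],
    [0,0,-0.03,0,0,0],
  ],
)

```text
time_s: 6.9
tool_pos: [0.5324, 0.2738, 0.197]
ee_rot: [-3.138, 0.157, -0.001]
force: [0.6, 0.4, -0.8]
grip_width: 0.015
grip_force: 78.7
```

Run:
```python
from plan import *
p,R,s=now();print(p.round(4),np.round(s["joint_pos"],3),R.as_rotvec(),s["force"],s["grip_width"])
yaw=np.radians(-5);th=np.radians(45)
c=np.array([.476,.0125]);
# kinematic fit check of planar lengths skipped; go above pan centre, tip z .07
Q=Rtool(yaw,th);ax=Q.apply([1,0,0])
tip=np.array([*c,.07]);rows(p,R,[(tip+.155*ax,Q,12)])
print(tip+.155*ax)
```

```text
[0.5324 0.2738 0.197 ] [-0.144  0.471 -0.501  1.72   0.26   1.017 -2.408] [-3.13761281e+00  1.57098032e-01 -1.05518587e-03] [ 0.62364888  0.35451651 -0.82558818] 0.01498599721594504
[[0.0066, 0.022, 0.0015, 0.0004, 0.0654, -0.001], [0.0065, 0.022, 0.0018, 0.0004, 0.0654, -0.001], [0.0064, 0.0221, 0.0023, 0.0004, 0.0654, -0.001], [0.0061, 0.022, 0.0027, 0.0005, 0.0654, -0.001], [0.006, 0.0221, 0.0031, 0.0004, 0.0654, -0.0011], [0.0057, 0.022, 0.0034, 0.0004, 0.0654, -0.001], [0.0055, 0.0221, 0.0038, 0.0004, 0.0654, -0.001], [0.0051, 0.022, 0.0041, 0.0004, 0.0653, -0.001]]
[[0.0049, 0.0221, 0.0045, 0.0004, 0.0654, -0.001], [0.0045, 0.0221, 0.0047, 0.0004, 0.0654, -0.001], [0.0042, 0.0221, 0.0051, 0.0004, 0.0654, -0.001], [0.0039, 0.0221, 0.0053, 0.0005, 0.0654, -0.0011]]
[0.58518448 0.0029476  0.17960155]
```

Call:
carry_out(
  motion=[
    [0.0066,0.022,0.0015,0,0.065,-0.001],
    [0.0065,0.022,0.002,0,0.065,-0.001],
    [0.0064,0.022,0.0023,0,0.065,-0.001],
    [0.006,0.022,0.0027,0,0.065,-0.001],
    [0.006,0.022,0.003,0,0.065,-0.001],
    [0.0057,0.022,0.0034,0,0.065,-0.001],
    [0.0055,0.022,0.0038,0,0.065,-0.001],
    [0.005,0.022,0.004,0,0.065,-0.001],
  ],
)

```text
time_s: 7.9
tool_pos: [0.5676, 0.0927, 0.1846]
ee_rot: [3.007, -0.139, 0.805]
force: [1.0, -1.0, -1.3]
grip_width: 0.0148
grip_force: 78.7
```

Call:
carry_out(
  motion=[
    [0.005,0.022,0.0045,0,0.065,-0.001],
    [0.0045,0.022,0.0047,0,0.065,-0.001],
    [0.0042,0.022,0.005,0,0.065,-0.001],
    [0.004,0.022,0.0053,0,0.065,-0.001],
    [0,0,0,0,0,0],
  ],
)

```text
time_s: 8.52
tool_pos: [0.592, 0.0089, 0.2208]
ee_rot: [2.915, -0.127, 1.043]
force: [-0.4, 0.3, -1.9]
grip_width: 0.0145
grip_force: 78.8
```

Run:
```python
from plan import *
p,R,s=now();print(p.round(4),np.round(s["joint_pos"],3),R.apply([1,0,0]).round(3),R.apply([0,1,0]).round(3),s["force"])
ax=R.apply([1,0,0]);o=[]
for c,(u,v) in(("scene",(200,150)),("top",(215,150))):
    im=viewer.read_camera(c)
    b=cv2.resize(im[v:v+96,u:u+64],(400,600),interpolation=cv2.INTER_CUBIC)
    pts=np.array([p-.155*ax,p-.045*ax,p])
    uv=(proj(c,pts)-[u,v]+.5)*6.25-.5
    cv2.polylines(b,[np.round(uv).astype(np.int32)],False,(255,0,0),1)
    a=np.linspace(0,6.283,40);X=np.c_[.476+.08*np.cos(a),.0125+.08*np.sin(a),a*0+.024]
    cv2.polylines(b,[np.round((proj(c,X)-[u,v]+.5)*6.25-.5).astype(np.int32)],True,(0,255,0),1)
    o.append(b)
cv2.imwrite("pics/m4.png",np.hstack(o))
```

```text
[0.592  0.0089 0.2208] [-0.094  0.171 -0.055  2.208  1.087  0.19  -2.823] [ 0.77  -0.063  0.635] [-0.092 -0.996  0.013] [-0.3638276   0.33075871 -1.93424118]
```

View pics/m4.png

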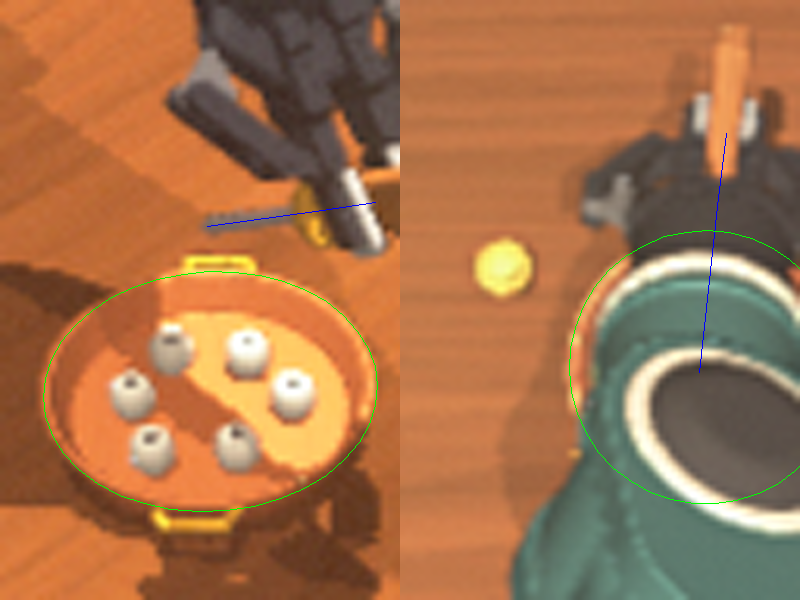

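The scene view shows the rod tip at (207,226), right on my prediction, and the pan circle fits. But q6 and q7 sit at their limits, so this tilt is out of reach here. I'll identify the kinematics and search for feasible poses.

```bash
cat > kin.py <<'E'
from plan import *
import itertools
D=[([1.14,.418,-.01,1.614,.005,1.111,-.053],[.237,-.578,.25],[-3.081,-.608,.001]),
([.0235,.3455,-.517,1.8831,.2053,.9649,-2.2001],[.4988,.1807,.2023],[-3.141,.068,-.001]),
([-.17,.561,-.466,1.775,.315,.88,-2.448],[.5323,.2716,.122],[3.1376,-.1568,.0002]),
([-.144,.471,-.501,1.72,.26,1.017,-2.408],[.5324,.2738,.197],[-3.1376,.1571,-.001]),
([-.094,.171,-.055,2.208,1.087,.19,-2.823],[.592,.0089,.2208],[2.915,-.127,1.043])]
LO=np.array([-2.81,-.39,-1.27,.06,-1.19,.19,-2.82]);HI=np.array([2.81,2.02,1.25,2.57,4.33,2,2.82])
def fk(q,P_):
    sg,L=P_[0],P_[1]
    Rz=lambda a:Ro.from_euler("z",a);Ry=lambda a:Ro.from_euler("y",a)
    A=Rz(sg[0]*q[0]+L[8]);p=np.array([0,0,L[0]])
    A=A*Ry(q[1]);A2=A*Rz(sg[1]*q[2]);p=p+A2.apply([L[4],0,L[1]])
    A=A2*Ry(q[3])*Rz(sg[2]*q[4]);p=p+A.apply([L[5],0,L[2]])
    A=A*Ry(q[5])
    p=p+A.apply([L[6],0,L[3]])
    A=A*Rz(sg[3]*q[6]+L[7]);return p,A
def fitk():
    best=None
    for sg in itertools.product([1,-1],repeat=3):
        sg=(-1,*sg)
        for l7 in(0,1.57,3.14,-1.57):
            def f(L):
                o=[]
                for q,p,r in D:
                    a,A=fk(q,(sg,L));o+=[*(a-p)*3,*(A.inv()*Ro.from_rotvec(r)).as_rotvec()]
                return np.r_[o,L[4:7]*.01]
            r=least_squares(f,[.35,.4,.4,.25,0,0,0,l7,0])
            if best is None or r.cost<best[0]: best=(r.cost,sg,r.x)
    return best
def ik(p,R,K,q0,margin=.05):
    def f(q):
        a,A=fk(q,K);return np.r_[(a-p)*10,(A.inv()*R).as_rotvec()*3,(q-q0)*.003]
    r=least_squares(f,np.clip(q0,LO+margin+.01,HI-margin-.01),bounds=(LO+margin,HI-margin))
    a,A=fk(r.x,K);return r.x,np.linalg.norm(a-p),np.linalg.norm((A.inv()*R).as_rotvec())
E
python3 - <<'E'
from kin import *
c,sg,L=fitk();print(c,sg,L.round(4));np.save("L.npy",np.r_[sg,L])
K=(sg,L)
for q,p,r in D:
    a,A=fk(q,K);print((a-p).round(4),(A.inv()*Ro.from_rotvec(r)).magnitude().round(4))
qs=np.array(D[3][0])
def test(name,tip,d,yaw,th):
    Q=Rtool(np.radians(yaw),np.radians(th));p=np.array(tip)+d*Q.apply([1,0,0])
    b=min((ik(p,Q,K,q0) for q0 in(qs,np.array([0,.2,0,2,0,.6,-1.6]),np.array([0.5,.2,-.8,2,.5,.6,-1.6]),np.array([-.5,.2,.8,2,-.5,.6,-1.6]))),key=lambda t:t[1]*10+t[2])
    print(name,yaw,th,"err",b[1].round(4),b[2].round(3),b[0].round(2))
for th in(20,30): 
  for yw in (-7,-9):test("tube",[.479,-.271,.14],.045,yw,th)
for th in(25,35,45,60):
    for yaw in(-90,-60,-30,0,30,60,90): test("pan",[.476,.0125,.012],.155,yaw,th)
E
```

```text
0.0005805345914320026 (-1, -1, -1, -1) [ 0.2955  0.5151  0.481   0.3065 -0.0184  0.005  -0.0024  1.5281 -0.0446]Traceback (most recent call last):
  File "<stdin>", line 5, in <module>
AttributeError: 'float' object has no attribute 'round'
```

```bash
cat > t.py <<'E'
from kin import *
v=np.load("L.npy");K=(v[:4],v[4:])
qs=np.array(D[3][0])
Q0=(qs,np.array([0,.2,0,2,0,.6,-1.6]),np.array([0.5,.2,-.8,2,.5,.6,-1.6]),np.array([-.5,.2,.8,2,-.5,.6,-1.6]))
def test(name,tip,d,yaw,th,pr=True):
    Q=Rtool(np.radians(yaw),np.radians(th));p=np.array(tip)+d*Q.apply([1,0,0])
    b=min((ik(p,Q,K,q0) for q0 in Q0),key=lambda t:t[1]*10+t[2])
    if pr:print(name,yaw,th,"err",np.round(b[1],4),np.round(b[2],3),b[0].round(2))
    return b
if __name__=="__main__":
    for q,p,r in D:
        a,A=fk(q,K);print((a-p).round(4),round((A.inv()*Ro.from_rotvec(r)).magnitude(),4))
    for yw in (-7,-9):
        test("tube",[.479,-.271,.14],.045,yw,30);test("tubeout",[.479,-.271,.14],.045+.13,yw,30)
    for th in(25,35,45,60):
        for yaw in(-90,-60,-30,0,30,60,90): test("pan",[.476,.0125,.012],.155,yaw,th)
E
python3 t.py
```

```text
[ 0.0017  0.0028 -0.0013] 0.0024
[-0.0017  0.0028 -0.0012] 0.0022
[0.0017 0.0003 0.0016] 0.0019
[ 0.0016 -0.0002  0.001 ] 0.0021
[-0.     -0.0006 -0.0001] 0.0289
tube -7 30 err 0.0 0.0 [ 1.28  0.42 -0.86  2.13  0.32  0.26 -1.44]
tubeout -7 30 err 0.0 0.0 [ 1.05  0.45 -0.74  1.85  0.28  0.46 -1.48]
tube -9 30 err 0.0 0.0 [ 0.96  0.32 -0.47  2.13 -0.29  0.25 -0.9 ]
tubeout -9 30 err 0.0 0.0 [ 1.03  0.44 -0.71  1.85  0.29  0.45 -1.52]
pan -90 25 err 0.0 0.0 [-0.93  0.87  1.19  2.1  -0.61  0.66 -2.59]
pan -60 25 err 0.0 0.0 [-0.83  0.74  1.01  2.09 -0.61  0.42 -2.12]
pan -30 25 err 0.0 0.0 [-0.6   0.59  0.68  2.08 -0.58  0.24 -1.63]
pan 0 25 err 0.0 0.0 [ 0.25  0.52 -0.4   2.08  0.97  0.24 -2.54]
pan 30 25 err 0.0 0.0 [ 0.47  0.59 -0.69  2.08  0.68  0.24 -1.74]
pan 60 25 err 0.0 0.0 [ 0.67  0.73 -0.99  2.09  0.61  0.4  -1.16]
pan 90 25 err 0.0 0.0 [ 0.79  0.86 -1.18  2.1   0.61  0.64 -0.69]
pan -90 35 err 0.0126 0.054 [-1.02  0.9   1.2   2.1  -0.44  0.63 -2.77]
pan -60 35 err 0.0 0.0 [-1.06  0.84  1.18  2.15 -0.64  0.36 -2.2 ]
pan -30 35 err 0.0066 0.045 [-0.96  0.69  1.04  2.16 -1.14  0
[... 549 characters left out ...]
.24 -2.77]
pan 30 45 err 0.0061 0.05 [ 1.03  0.81 -1.22  2.27  2.    0.26 -2.77]
pan 60 45 err 0.0 0.0 [ 0.7   0.55 -0.65  2.21 -1.14  0.46  0.68]
pan 90 45 err 0.0 0.0 [ 1.04  0.97 -1.22  2.08  0.16  0.66 -0.11]
pan -90 60 err 0.0853 0.36 [-1.16  1.09  1.2   2.12 -0.39  0.54 -2.77]
pan -60 60 err 0.0514 0.161 [-1.3   1.07  1.2   2.2  -0.26  0.24 -2.77]
pan -30 60 err 0.0365 0.314 [-1.36  0.8   1.2   2.18  0.16  0.24 -2.77]
pan 0 60 err 0.0559 0.395 [ 1.09  0.4  -1.22  2.27  1.42  0.24 -2.77]
pan 30 60 err 0.0382 0.238 [ 1.26  0.74 -1.13  2.27 -1.14  0.24  0.56]
pan 60 60 err 0.0 0.0 [ 1.27  1.03 -1.22  2.25 -0.43  0.25  0.28]
pan 90 60 err 0.0 0.0 [ 1.18  1.11 -1.22  2.03 -0.03  0.79  0.16]
```

```bash
cat >> kin.py <<'E'
def sim(q,wps,K,p,R):
    for w,Q,n in wps:
        w=np.array(w);rv=(R.inv()*Q).as_rotvec();q1=q
        for i in range(1,n+1):
            q,e1,e2=ik(p+(w-p)*i/n,R*Ro.from_rotvec(rv*i/n),K,q,.02)
        print("sim",q.round(2),round(e1,4),round(e2,3));p,R=w,Q
    return q
E
cat > s1.py <<'E'
from t import *
p,R,s=now();q=np.array(s["joint_pos"])
d=np.radians
Q=Rtool(d(90),d(45));tip=np.array([.476,.0125,.08])
w=[([.52,.05,.25],Rtool(d(40),d(15)),8),(tip+.155*Q.apply([1,0,0]),Q,8)]
sim(np.clip(q,LO+.03,HI-.03),w,K,p,R);rows(p,R,w)
E
python3 s1.py
```

```text
sim [ 0.93  0.28 -1.13  2.    0.15  0.8  -1.12] 0.0 0.0
sim [ 1.07  0.79 -1.25  2.06 -0.07  0.77 -0.01] 0.0 0.0
[[-0.0048, -0.004, -0.0089, 0.0465, -0.0496, -0.0874], [-0.0048, -0.0048, -0.0085, 0.0465, -0.0496, -0.0874], [-0.0048, -0.0056, -0.008, 0.0465, -0.0496, -0.0874], [-0.0046, -0.0064, -0.0074, 0.0466, -0.0496, -0.0874], [-0.0044, -0.0071, -0.007, 0.0465, -0.0496, -0.0874], [-0.004, -0.0078, -0.0063, 0.0465, -0.0496, -0.0874], [-0.0037, -0.0084, -0.0058, 0.0465, -0.0496, -0.0874], [-0.0032, -0.009, -0.0053, 0.0465, -0.0496, -0.0874]]
[[-0.0004, -0.0104, 0.0077, 0.0551, 0.0612, -0.0955], [0.0, -0.0101, 0.0083, 0.0552, 0.0612, -0.0955], [0.0005, -0.0095, 0.0088, 0.0551, 0.0612, -0.0955], [0.0008, -0.0089, 0.0093, 0.0552, 0.0612, -0.0955], [0.001, -0.0084, 0.0099, 0.0551, 0.0612, -0.0955], [0.0012, -0.0076, 0.0104, 0.0551, 0.0612, -0.0955], [0.0012, -0.007, 0.0109, 0.0552, 0.0612, -0.0955], [0.0012, -0.0062, 0.0114, 0.0551, 0.0612, -0.0955]]
```

Call:
carry_out(
  motion=[
    [-0.005,-0.004,-0.009,0.0465,-0.0496,-0.0874],
    [-0.005,-0.005,-0.0085,0.0465,-0.0496,-0.0874],
    [-0.005,-0.0056,-0.008,0.0465,-0.0496,-0.0874],
    [-0.0046,-0.0064,-0.0074,0.0465,-0.0496,-0.0874],
    [-0.0044,-0.007,-0.007,0.0465,-0.0496,-0.0874],
    [-0.004,-0.0078,-0.0063,0.0465,-0.0496,-0.0874],
    [-0.0037,-0.0084,-0.0058,0.0465,-0.0496,-0.0874],
    [-0.0032,-0.009,-0.0053,0.0465,-0.0496,-0.0874],
  ],
)

```text
time_s: 9.62
tool_pos: [0.5331, 0.0478, 0.2398]
ee_rot: [-2.919, -0.865, -0.474]
force: [-0.1, -0.0, -2.1]
grip_width: 0.0148
grip_force: 78.8
```

```bash
cat > s2.py <<'E'
from t import *
p,R,s=now();q=np.array(s["joint_pos"]);d=np.radians
print(p.round(3),q.round(2),R.apply([1,0,0]).round(3))
Q=Rtool(d(90),d(45));tip=np.array([.476,.0125,.08])
w=[(tip+.155*Q.apply([1,0,0]),Q,10)]
sim(np.clip(q,LO+.03,HI-.03),w,K,p,R);rows(p,R,w)
E
python3 s2.py
```

```text
[0.533 0.048 0.24 ] [ 0.61  0.2  -0.76  2.03  0.05  0.67 -1.15] [0.795 0.522 0.308]
sim [ 1.05  0.74 -1.19  2.06 -0.15  0.77  0.08] 0.0 0.0
[[-0.0022, -0.0095, 0.0043, 0.055, 0.0446, -0.0846], [-0.0016, -0.0094, 0.0047, 0.055, 0.0446, -0.0846], [-0.0011, -0.0092, 0.0051, 0.055, 0.0446, -0.0846], [-0.0005, -0.009, 0.0057, 0.0549, 0.0446, -0.0846], [-0.0, -0.0087, 0.0061, 0.055, 0.0446, -0.0847], [0.0004, -0.0084, 0.0065, 0.055, 0.0447, -0.0846], [0.0008, -0.0079, 0.0071, 0.055, 0.0446, -0.0846], [0.0011, -0.0074, 0.0075, 0.055, 0.0446, -0.0846]]
[[0.0014, -0.0069, 0.008, 0.055, 0.0446, -0.0846], [0.0015, -0.0063, 0.0084, 0.055, 0.0446, -0.0846]]
```

Call:
carry_out(
  motion=[
    [-0.002,-0.0095,0.0043,0.055,0.0446,-0.0846],
    [-0.0016,-0.0094,0.0047,0.055,0.0446,-0.0846],
    [-0.001,-0.0092,0.005,0.055,0.0446,-0.0846],
    [-0.0005,-0.009,0.0057,0.055,0.0446,-0.0846],
    [0,-0.0087,0.006,0.055,0.0446,-0.0846],
    [0.0004,-0.0084,0.0065,0.055,0.0446,-0.0846],
    [0.0008,-0.008,0.007,0.055,0.0446,-0.0846],
    [0.001,-0.0074,0.0075,0.055,0.0446,-0.0846],
  ],
)

```text
time_s: 10.62
tool_pos: [0.4879, 0.1074, 0.1993]
ee_rot: [-2.014, -1.63, -0.7]
force: [0.3, -0.3, -1.6]
grip_width: 0.0148
grip_force: 78.7
```

Call:
carry_out(
  motion=[
    [0.0014,-0.007,0.008,0.055,0.0446,-0.0846],
    [0.0015,-0.0063,0.0084,0.055,0.0446,-0.0846],
    [0,0,0,0,0,0],
  ],
)

```text
time_s: 11.0
tool_pos: [0.4768, 0.1222, 0.1889]
ee_rot: [-1.762, -1.756, -0.731]
force: [0.4, 0.2, -1.3]
grip_width: 0.0148
grip_force: 78.7
```

```bash
cat > s3.py <<'E'
from t import *
p,R,s=now();q=np.array(s["joint_pos"]);d=np.radians
ax=R.apply([1,0,0]);print(p.round(3),q.round(2),ax.round(3),"tip",(p-.155*ax).round(4))
Q=Rtool(d(90),d(45));A=.155*Q.apply([1,0,0]);c=np.array([.476,.0125,0])
# descend at centre, then spiral to r=.040 and go round
w=[(c+[0,0,.05]+A,Q,3),(c+[0,0,.0105]+A,Q,4)]
for i in range(1,61):
    a=i/40*2*np.pi; r=.040*min(1,i/6)
    w.append((c+[r*np.cos(a),r*np.sin(a),.0105]+A,Q,1))
if __name__=="__main__":
    import io,contextlib
    qq=np.clip(q,LO+.03,HI-.03)
    for k in(1,10,20,30,45): print(end=f"{k} ");sim(qq,[w[1],w[k]],K,p,R) if k in(1,) else sim(qq,[(w[k][0],Q,6)],K,p,R)
    rows(p,R,w)
E
python3 s3.py
```

```text
[0.477 0.122 0.189] [ 1.02  0.71 -1.18  2.05 -0.21  0.75  0.12] [0.003 0.706 0.708] tip [0.4764 0.0128 0.0791]
1 sim [ 0.95  0.83 -1.06  2.08 -0.14  0.66  0.16] 0.0 0.0
sim [ 0.95  0.83 -1.06  2.08 -0.14  0.66  0.16] 0.0 0.0
10 sim [ 0.87  0.83 -1.06  2.08 -0.16  0.6   0.12] 0.0 0.0
20 sim [ 1.01  0.8  -1.09  2.17 -0.15  0.62  0.18] 0.0 0.0
30 sim [ 1.03  0.83 -1.05  2.07 -0.12  0.72  0.2 ] 0.0 0.0
45 sim [ 0.86  0.85 -1.03  2.02 -0.14  0.65  0.12] 0.0 0.0
[[-0.0069, -0.0003, 0.0069, 0.0007, -0.0006, -0.0009], [-0.007, -0.0002, 0.0069, 0.0008, -0.0005, -0.0009], [-0.0069, -0.0003, 0.0069, 0.0007, -0.0006, -0.0009], [-0.007, 0.0, 0.007, 0.0, 0.0, 0.0], [-0.007, 0.0, 0.0069, 0.0, 0.0, 0.0], [-0.007, 0.0, 0.007, 0.0, 0.0, 0.0], [-0.0069, 0.0, 0.007, 0.0, 0.0, 0.0], [0.0007, 0.0066, 0.0007, 0.0, 0.0, 0.0]]
[[0.0022, 0.0061, 0.0022, 0.0, 0.0, 0.0], [0.0035, 0.0051, 0.0035, 0.0, 0.0, 0.0], [0.0046, 0.0038, 0.0047, 0.0, 0.0, 0.0], [0.0056, 0.002, 0.0056, 0.0, 0.0, 0.0], [0.0062, -0.0001, 0.0062, 0.0, 0.0, 0.0], [0.0024, -0.0053, 0.0023, 0.0, 0.0, 0.0], [0.0017, -0.0058, 0.0017, 0.0, 0.0, 0.
[... 1521 characters left out ...]
 0.0, 0.0], [0.0034, -0.0041, 0.0034, 0.0, 0.0, 0.0], [0.0028, -0.0048, 0.0029, 0.0, 0.0, 0.0], [0.0024, -0.0053, 0.0023, 0.0, 0.0, 0.0], [0.0017, -0.0058, 0.0017, 0.0, 0.0, 0.0], [0.001, -0.0061, 0.001, 0.0, 0.0, 0.0]]
[[0.0004, -0.0063, 0.0004, 0.0, 0.0, 0.0], [-0.0004, -0.0062, -0.0004, 0.0, 0.0, 0.0], [-0.001, -0.0061, -0.001, 0.0, 0.0, 0.0], [-0.0017, -0.0058, -0.0017, 0.0, 0.0, 0.0], [-0.0024, -0.0054, -0.0023, 0.0, 0.0, 0.0], [-0.0028, -0.0048, -0.0029, 0.0, 0.0, 0.0], [-0.0034, -0.004, -0.0034, 0.0, 0.0, 0.0], [-0.0038, -0.0033, -0.0038, 0.0, 0.0, 0.0]]
[[-0.0041, -0.0024, -0.0041, 0.0, 0.0, 0.0], [-0.0043, -0.0015, -0.0043, 0.0, 0.0, 0.0], [-0.0044, -0.0005, -0.0044, 0.0, 0.0, 0.0]]
```

Call:
carry_out(
  motion=[
    [-0.007,0,0.007,0,0,0],
    [-0.007,0,0.007,0,0,0],
    [-0.007,0,0.007,0,0,0],
    [-0.007,0,0.007,0,0,0],
    [-0.007,0,0.007,0,0,0],
    [-0.007,0,0.007,0,0,0],
    [-0.0065,0,0.0065,0,0,0],
    [0,0,0,0,0,0],
  ],
)

```text
time_s: 12.0
tool_pos: [0.4772, 0.121, 0.1207]
ee_rot: [-1.765, -1.757, -0.733]
force: [-0.4, -0.3, -1.3]
grip_width: 0.0147
grip_force: 78.7
```

```bash
cat > look.py <<'E'
from t import *
import sys
p,R,s=now();ax=R.apply([1,0,0]);print(s["time_s"],np.round(s["force"],1),"tip",(p-.155*ax).round(4),np.round(s["joint_pos"],2))
o=[]
for c,(u,v) in(("scene",(203,185)),):
    im=viewer.read_camera(c)
    b=cv2.resize(im[v:v+48,u:u+64],(800,600),interpolation=cv2.INTER_CUBIC)
    uv=(proj(c,np.array([p-.155*ax,p-.045*ax]))-[u,v]+.5)*12.5-.5
    cv2.polylines(b,[np.round(uv).astype(np.int32)],False,(255,0,0),1)
cv2.imwrite(f"pics/{sys.argv[1]}.png",b)
for d in viewer.outline_of("bead0","scene"): print(round(d["score"],2),np.round(d["xy"],1),atz("scene",d["xy"],.014).round(3))
E
python3 look.py b1
```

```text
12.0 [-0.4 -0.3 -1.3] tip [0.4769 0.0114 0.0111] [ 0.95  0.82 -1.08  2.08 -0.15  0.63  0.16]
0.58 [248.2 214.1] [0.508 0.043]
0.56 [235.1 221. ] [ 0.502 -0.004]
0.46 [230.4 203.8] [0.438 0.034]
0.38 [220.  215.3] [ 0.453 -0.02 ]
0.38 [223.6 217. ] [ 0.466 -0.017]
```

View pics/b1.png

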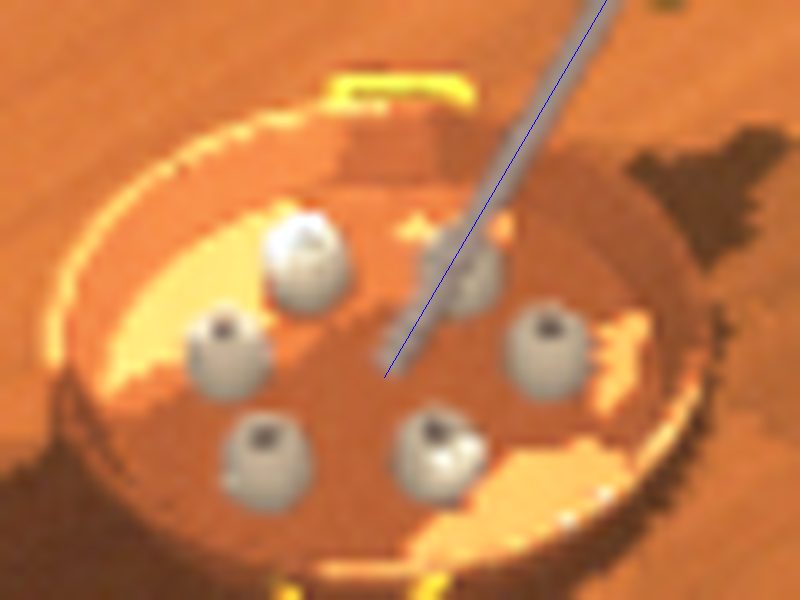

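The blue prediction lies on the rod, and the tip at (385,370) is in the free centre with six beads around it. Now I'll stir.

Call:
carry_out(
  motion=[
    [0.0006,0.006,0.0006,0,0,0],
    [0.002,0.0055,0.002,0,0,0],
    [0.0032,0.0046,0.0032,0,0,0],
    [0.0042,0.0034,0.0042,0,0,0],
    [0.005,0.0018,0.005,0,0,0],
    [0.0056,0,0.0056,0,0,0],
    [0.0022,-0.0048,0.0022,0,0,0],
    [0.0015,-0.0052,0.0015,0,0,0],
  ],
)

```text
time_s: 13.1
tool_pos: [0.4883, 0.1555, 0.1212]
ee_rot: [-1.765, -1.758, -0.733]
force: [0.5, 0.1, -0.5]
grip_width: 0.0145
grip_force: 78.7
```

Call:
carry_out(
  motion=[
    [0.0009,-0.0055,0.0009,0,0,0],
    [0.0003,-0.0056,0.0003,0,0,0],
    [-0.0003,-0.0056,-0.0003,0,0,0],
    [-0.0009,-0.0055,-0.0009,0,0,0],
    [-0.0015,-0.0052,-0.0015,0,0,0],
    [-0.0021,-0.0048,-0.0021,0,0,0],
    [-0.0026,-0.0043,-0.0026,0,0,0],
    [-0.003,-0.0037,-0.003,0,0,0],
  ],
)

```text
time_s: 14.1
tool_pos: [0.4484, 0.1421, 0.1211]
ee_rot: [-1.765, -1.758, -0.734]
force: [0.4, 0.9, -1.1]
grip_width: 0.0145
grip_force: 78.7
```

Call:
carry_out(
  motion=[
    [-0.0034,-0.003,-0.0034,0,0,0],
    [-0.0037,-0.0022,-0.0037,0,0,0],
    [-0.0039,-0.0013,-0.0039,0,0,0],
    [-0.004,-0.0004,-0.004,0,0,0],
    [-0.004,0.0004,-0.004,0,0,0],
    [-0.0039,0.0013,-0.0039,0,0,0],
    [-0.0037,0.0022,-0.0037,0,0,0],
    [-0.0034,0.003,-0.0034,0,0,0],
  ],
)

```text
time_s: 15.1
tool_pos: [0.4486, 0.0996, 0.1212]
ee_rot: [-1.765, -1.758, -0.734]
force: [0.6, -0.4, -2.5]
grip_width: 0.015
grip_force: 78.8
```

```bash
python3 look.py b2
```

```text
15.1 [ 0.6 -0.4 -2.5] tip [ 0.4484 -0.01    0.0116] [ 1.04  0.8  -1.1   2.13 -0.15  0.64  0.19]
0.62 [222.  220.5] [ 0.473 -0.03 ]
0.61 [236.6 218. ] [0.496 0.008]
0.59 [256.1 211.2] [0.516 0.069]
0.48 [220.1 216.4] [ 0.457 -0.023]
0.37 [144.9 234.8] [ 0.36  -0.226]
```

View pics/b2.png

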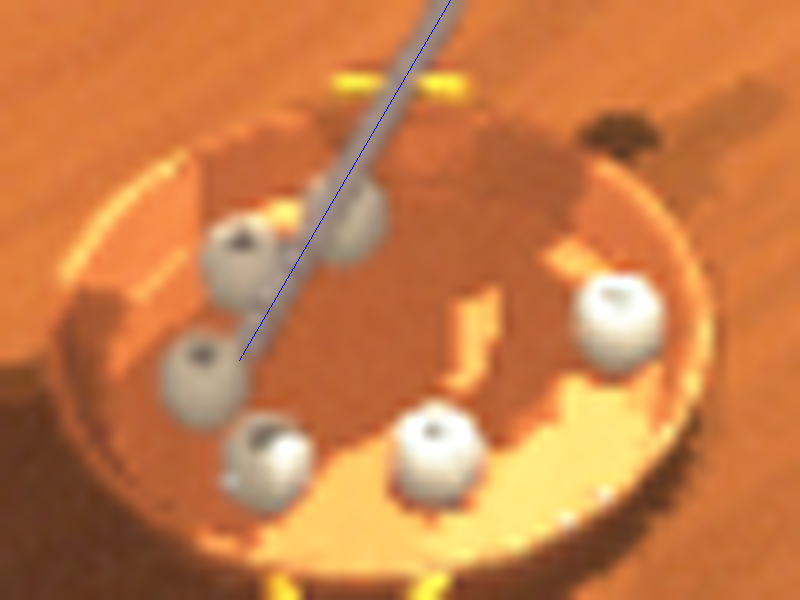

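All six beads are upright in the pan and four have shifted. The beads at (267,463) and (440,455) are still in place, so I'll continue round.

Call:
carry_out(
  motion=[
    [-0.003,0.0037,-0.003,0,0,0],
    [-0.0026,0.0043,-0.0026,0,0,0],
    [-0.0021,0.0048,-0.0021,0,0,0],
    [-0.0015,0.0052,-0.0015,0,0,0],
    [-0.0009,0.0055,-0.0009,0,0,0],
    [-0.0003,0.0056,-0.0003,0,0,0],
    [0.0003,0.0056,0.0003,0,0,0],
    [0.0009,0.0055,0.0009,0,0,0],
  ],
)

```text
time_s: 16.2
tool_pos: [0.4889, 0.0869, 0.1212]
ee_rot: [-1.765, -1.758, -0.734]
force: [-0.1, 0.1, -1.9]
grip_width: 0.015
grip_force: 78.8
```

Call:
carry_out(
  motion=[
    [0.0015,0.0052,0.0015,0,0,0],
    [0.0021,0.0048,0.0021,0,0,0],
    [0.0026,0.0043,0.0026,0,0,0],
    [0.003,0.0037,0.003,0,0,0],
    [0.0034,0.003,0.0034,0,0,0],
    [0.0037,0.0022,0.0037,0,0,0],
    [0.0039,0.0013,0.0039,0,0,0],
    [0.004,0.0004,0.004,0,0,0],
  ],
)

```text
time_s: 17.2
tool_pos: [0.5136, 0.1213, 0.1213]
ee_rot: [-1.765, -1.758, -0.734]
force: [0.5, 0.6, -1.1]
grip_width: 0.0149
grip_force: 78.8
```

```bash
python3 look.py b3
```

```text
17.2 [ 0.5  0.6 -1.1] tip [0.5134 0.0117 0.0117] [ 0.9   0.84 -1.05  1.99 -0.13  0.67  0.13]
0.58 [221.7 205.6] [0.426 0.01 ]
0.4 [217.8 218.4] [ 0.458 -0.034]
0.36 [229.9 199.6] [0.424 0.046]
```

View pics/b3.png

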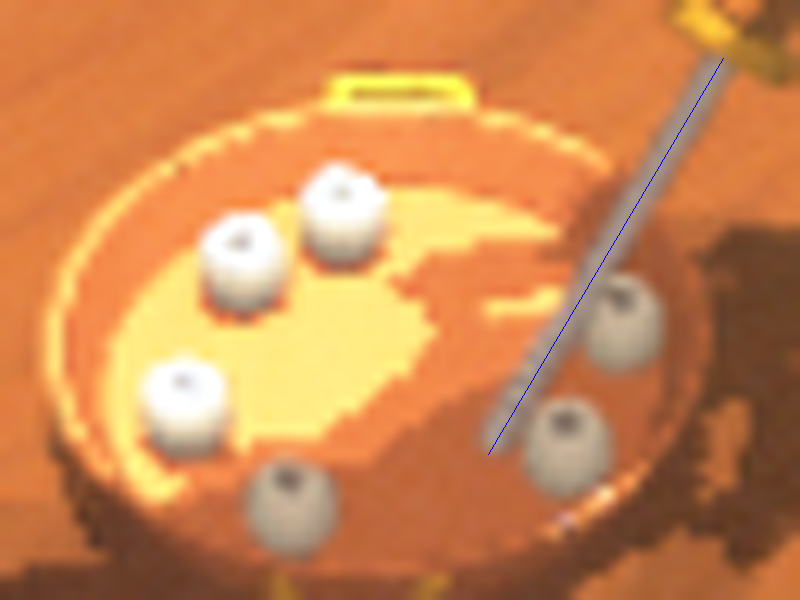

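All six beads have shifted about 15–30 mm and are in the pan. I'll make one more pass nearer the wall so the shift is clear.

```bash
cat > s4.py <<'E'
from t import *
c=np.array([.476,.0125,0])
for n,L in(("old",[(460,268),(307,265),(230,355),(267,463),(440,455),(548,352)]),("new",[(342,215),(243,262),(187,405),(292,505),(568,447),(623,322)])):
    for x,y in L:
        w=atz("scene",cp(203,185,x,y,12.5),.013);e=w-c[:2];print(n,w.round(3),np.hypot(*e).round(3),np.degrees(np.arctan2(e[1],e[0])).round())
p,R,s=now();Q=R;A=.155*R.apply([1,0,0])
w=[]
pos=lambda r,a:c+[r*np.cos(np.radians(a)),r*np.sin(np.radians(a)),.0115]+A
w=[(pos(.012,60),Q,4),(pos(.047,80),Q,4)]+[(pos(.047,a),Q,1) for a in np.arange(87.5,316,7.5)]+[(pos(.0,0),Q,6)]
rows(p,R,w)
E
python3 s4.py
```

```text
old [0.464 0.048] 0.038 109.0
old [0.437 0.022] 0.04 166.0
old [ 0.447 -0.011] 0.038 -141.0
old [ 0.48  -0.028] 0.041 -85.0
old [0.506 0.003] 0.032 -18.0
old [0.5   0.044] 0.04 53.0
new [0.43 0.04] 0.054 149.0
new [0.425 0.012] 0.051 -179.0
new [ 0.452 -0.03 ] 0.048 -120.0
new [ 0.494 -0.033] 0.049 -69.0
new [0.526 0.026] 0.052 15.0
new [0.505 0.064] 0.059 61.0
[[0.0019, -0.0078, 0.0019, 0.0, 0.0, 0.0], [0.0018, -0.0078, 0.002, 0.0, 0.0, 0.0], [0.0019, -0.0078, 0.0019, 0.0, 0.0, 0.0], [0.0018, -0.0079, 0.002, 0.0, 0.0, 0.0], [0.0064, 0.0005, 0.0063, 0.0, 0.0, 0.0], [0.0063, 0.0005, 0.0064, 0.0, 0.0, 0.0], [0.0064, 0.0005, 0.0063, 0.0, 0.0, 0.0], [0.0063, 0.0006, 0.0064, 0.0, 0.0, 0.0]]
[[0.0005, -0.0062, 0.0004, 0.0, 0.0, 0.0], [-0.0001, -0.0061, -0.0001, 0.0, 0.0, 0.0], [-0.0007, -0.0061, -0.0007, 0.0, 0.0, 0.0], [-0.0012, -0.0059, -0.0012, 0.0, 0.0, 0.0], [-0.0017, -0.0056, -0.0018, 0.0, 0.0, 0.0], [-0.0023, -0.0052, -0.0023, 0.0, 0.0, 0.0], [-0.0027, -0.0048, -0.0027, 0.0, 0.0, 0.0], [-0.0032, -0.0042, -0.0032, 0.0, 0.0, 0.0]]
[[-0.0035, -0.0037, -0.0035, 0.0, 0.0, 0.0], [-0.0038,
[... 470 characters left out ...]
026, 0.005, -0.0025, 0.0, 0.0, 0.0], [-0.0021, 0.0054, -0.0021, 0.0, 0.0, 0.0], [-0.0015, 0.0057, -0.0016, 0.0, 0.0, 0.0], [-0.001, 0.006, -0.001, 0.0, 0.0, 0.0]]
[[-0.0005, 0.0061, -0.0004, 0.0, 0.0, 0.0], [0.0001, 0.0062, 0.0001, 0.0, 0.0, 0.0], [0.0007, 0.006, 0.0007, 0.0, 0.0, 0.0], [0.0012, 0.0059, 0.0013, 0.0, 0.0, 0.0], [0.0017, 0.0057, 0.0017, 0.0, 0.0, 0.0], [0.0023, 0.0052, 0.0023, 0.0, 0.0, 0.0], [0.0027, 0.0048, 0.0028, 0.0, 0.0, 0.0], [0.0041, -0.0053, 0.0041, 0.0, 0.0, 0.0]]
[[0.0041, -0.0053, 0.004, 0.0, 0.0, 0.0], [0.004, -0.0054, 0.0041, 0.0, 0.0, 0.0], [0.0041, -0.0053, 0.004, 0.0, 0.0, 0.0], [0.0041, -0.0053, 0.0041, 0.0, 0.0, 0.0], [0.0041, -0.0053, 0.004, 0.0, 0.0, 0.0]]
```

Call:
carry_out(
  motion=[
    [0.0019,-0.0078,0.0019,0,0,0],
    [0.0018,-0.0078,0.0019,0,0,0],
    [0.0019,-0.0078,0.0019,0,0,0],
    [0.0018,-0.0078,0.0019,0,0,0],
    [0.0063,0.0005,0.0063,0,0,0],
    [0.0063,0.0005,0.0063,0,0,0],
    [0.0063,0.0005,0.0063,0,0,0],
    [0.0063,0.0005,0.0063,0,0,0],
  ],
)

```text
time_s: 18.3
tool_pos: [0.4847, 0.1681, 0.1211]
ee_rot: [-1.765, -1.758, -0.734]
force: [0.0, 0.6, -1.2]
grip_width: 0.0147
grip_force: 78.8
```

Call:
carry_out(
  motion=[
    [0.0005,-0.0062,0.0005,0,0,0],
    [0,-0.0061,0,0,0,0],
    [-0.0007,-0.0061,-0.0007,0,0,0],
    [-0.0012,-0.0059,-0.0012,0,0,0],
    [-0.0017,-0.0056,-0.0017,0,0,0],
    [-0.0023,-0.0052,-0.0023,0,0,0],
    [-0.0027,-0.0048,-0.0027,0,0,0],
    [-0.0032,-0.0042,-0.0032,0,0,0],
  ],
)

```text
time_s: 19.3
tool_pos: [0.4402, 0.1512, 0.121]
ee_rot: [-1.765, -1.758, -0.734]
force: [0.0, -0.1, -0.9]
grip_width: 0.015
grip_force: 78.8
```

Call:
carry_out(
  motion=[
    [-0.0035,-0.0037,-0.0035,0,0,0],
    [-0.0038,-0.0029,-0.0038,0,0,0],
    [-0.0041,-0.0022,-0.0041,0,0,0],
    [-0.0042,-0.0014,-0.0042,0,0,0],
    [-0.0043,-0.0007,-0.0043,0,0,0],
    [-0.0044,0.0002,-0.0044,0,0,0],
    [-0.0043,0.0009,-0.0043,0,0,0],
    [-0.0042,0.0018,-0.0042,0,0,0],
  ],
)

```text
time_s: 20.3
tool_pos: [0.4322, 0.1047, 0.1209]
ee_rot: [-1.765, -1.758, -0.733]
force: [0.3, 0.4, -0.6]
grip_width: 0.0149
grip_force: 78.8
```

Call:
carry_out(
  motion=[
    [-0.004,0.0025,-0.004,0,0,0],
    [-0.0037,0.0032,-0.0037,0,0,0],
    [-0.0034,0.0039,-0.0034,0,0,0],
    [-0.003,0.0044,-0.003,0,0,0],
    [-0.0025,0.005,-0.0025,0,0,0],
    [-0.0021,0.0054,-0.0021,0,0,0],
    [-0.0015,0.0057,-0.0015,0,0,0],
    [-0.001,0.006,-0.001,0,0,0],
  ],
)

```text
time_s: 21.3
tool_pos: [0.4685, 0.075, 0.1211]
ee_rot: [-1.765, -1.758, -0.734]
force: [-0.9, 0.9, -0.6]
grip_width: 0.0149
grip_force: 78.7
```

Call:
carry_out(
  motion=[
    [-0.0005,0.0061,-0.0005,0,0,0],
    [0,0.0062,0,0,0,0],
    [0.0007,0.006,0.0007,0,0,0],
    [0.0012,0.0059,0.0012,0,0,0],
    [0.006,0,0.006,0,0,0],
    [0.006,-0.003,0.006,0,0,0],
    [0.006,-0.004,0.006,0,0,0],
    [0.004,-0.003,0.004,0,0,0],
  ],
)

```text
time_s: 22.3
tool_pos: [0.4819, 0.1087, 0.1211]
ee_rot: [-1.764, -1.759, -0.733]
force: [0.2, 0.1, -1.0]
grip_width: 0.0151
grip_force: 78.8
```

```bash
cat > s5.py <<'E'
from t import *
p,R,s=now();q=np.array(s["joint_pos"]);d=np.radians;ax=R.apply([1,0,0])
print(s["time_s"],np.round(s["force"],1),q.round(2),"tip",(p-.155*ax).round(4))
T=np.array([.479,-.271,.14]);Q=Rtool(d(-8.3),d(30));a=Q.apply([1,0,0])
w=[(p+[0,0,.10],R,4),([.56,0.02,.30],Rtool(d(35),d(20)),7),([.62,-.2,.32],Rtool(d(-8.3),d(25)),8),(T+a*(.155+.03),Q,7)]
sim(np.clip(q,LO+.03,HI-.03),w,K,p,R);rows(p,R,w)
E
python3 s5.py; python3 look.py b4
```

```text
22.3 [ 0.2  0.1 -1. ] [ 0.97  0.83 -1.08  2.06 -0.13  0.66  0.16] tip [ 0.4817 -0.0009  0.0115]
sim [ 1.08  0.68 -1.21  2.02 -0.21  0.85  0.1 ] 0.0 0.0
sim [ 0.85  0.19 -0.92  1.91 -0.06  0.82 -0.95] 0.0 0.0
sim [ 0.84  0.25 -0.62  1.8   0.12  0.71 -1.53] 0.0 0.0
sim [ 0.93  0.42 -0.59  1.83  0.15  0.46 -1.39] 0.0 0.0
[[0.0177, 0.0001, -0.0177, 0.0, 0.0, 0.0], [0.0176, 0.0, -0.0177, 0.0, 0.0, 0.0], [0.0177, 0.0001, -0.0176, 0.0, 0.0, 0.0], [0.0177, 0.0001, -0.0177, 0.0, 0.0, 0.0], [-0.001, 0.0112, -0.0169, -0.0736, -0.0576, 0.1162], [-0.0005, 0.0126, -0.0159, -0.0736, -0.0576, 0.1162], [0.0, 0.0137, -0.015, -0.0736, -0.0577, 0.1162], [0.0009, 0.0147, -0.014, -0.0736, -0.0576, 0.1162]]
[[0.0019, 0.0155, -0.0129, -0.0736, -0.0576, 0.1161], [0.003, 0.0162, -0.0119, -0.0736, -0.0576, 0.1162], [0.0043, 0.0166, -0.0109, -0.0736, -0.0576, 0.1162], [-0.0082, 0.0268, -0.0056, -0.0362, 0.0104, 0.0873], [-0.0058, 0.0276, -0.0048, -0.0361, 0.0103, 0.0873], [-0.0032, 0.0282, -0.0038, -0.0362, 0.0104, 0.0873], [-0.0008, 0.0285, -0.0027, -0.0361, 0.0104, 0.0873], [0.0017, 0.0285, -0.0018, -0.0362, 0.0104, 0.0873]]
[[0.0042, 0.0283, -0.0006, -0.0362, 0.0104, 0.0873], [0.0067, 0.0278, 0.0004, -0.0361, 0.0103, 0.0873], [0.0091, 0.0271, 0.0014, -0.0362, 0.0104, 0.0873], [-0.0013, 0.0129, 0.0132, 0.0, 0.0125, 0.0], [-0.0014, 0.013, 0.0132, 0.0, 0.0124, 0.0], [-0.0016, 0.0129, 0.0132, 0.0, 0.0125, 0.0], [-0.0018, 0.013, 0.0131, 0.0, 0.0125, 0.0], [-0.0019, 0.0129, 0.0131, 0.0, 0.0124, 0.0]]
[[-0.0021, 0.0129, 0.0131, 0.0, 0.0125, 0.0], [-0.0023, 0.013, 0.0131, 0.0, 0.0125, 0.0]]
22.3 [ 0.2  0.1 -1. ] tip [ 0.4817 -0.0009  0.0115] [ 0.97  0.83 -1.08  2.06 -0.13  0.66  0.16]
0.55 [249.4 217.5] [0.521 0.036]
0.52 [218.8 223.9] [ 0.477 -0.046]
0.48 [214.5 206.5] [ 0.413 -0.008]
0.38 [254.9 211. ] [0.513 0.067]
0.36 [324.7 239.6] [0.733 0.13 ]
```

View pics/b4.png

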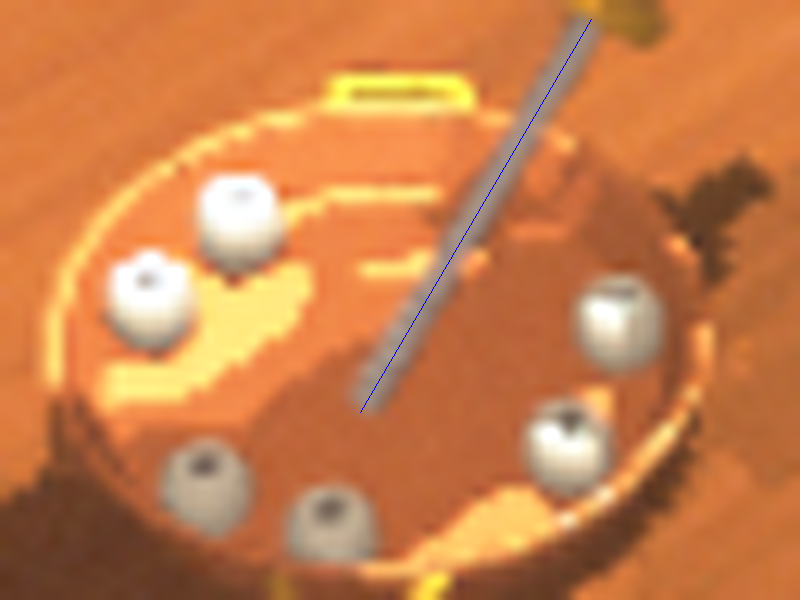

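Both front beads now sit at the rim's inner edge, at (205,487) and (332,525). All six are upright, in the pan and well shifted. I'll lift out and carry the rod towards the tube.

Call:
carry_out(
  motion=[
    [0.0177,0,-0.0177,0,0,0],
    [0.0177,0,-0.0177,0,0,0],
    [0.0177,0,-0.0177,0,0,0],
    [0.0177,0,-0.0177,0,0,0],
    [-0.001,0.011,-0.017,-0.0736,-0.0576,0.1162],
    [-0.0005,0.0126,-0.016,-0.0736,-0.0576,0.1162],
    [0,0.0137,-0.015,-0.0736,-0.0576,0.1162],
    [0.0009,0.0147,-0.014,-0.0736,-0.0576,0.1162],
  ],
)

```text
time_s: 23.4
tool_pos: [0.5268, 0.0562, 0.267]
ee_rot: [-2.433, -1.329, -0.628]
force: [1.5, -0.1, -1.8]
grip_width: 0.0146
grip_force: 78.8
```

Call:
carry_out(
  motion=[
    [0.0019,0.0155,-0.013,-0.0736,-0.0576,0.1162],
    [0.003,0.0162,-0.012,-0.0736,-0.0576,0.1162],
    [0.0043,0.0166,-0.011,-0.0736,-0.0576,0.1162],
    [0,0,0,0,0,0],
  ],
)

```text
time_s: 23.9
tool_pos: [0.5605, 0.02, 0.3015]
ee_rot: [-2.856, -0.904, -0.507]
force: [-0.1, 1.1, -2.2]
grip_width: 0.015
grip_force: 78.8
```

```bash
cat > s6.py <<'E'
from t import *
p,R,s=now();q=np.array(s["joint_pos"]);d=np.radians;ax=R.apply([1,0,0])
print(s["time_s"],np.round(s["force"],1),p.round(3),q.round(2),"ax",ax.round(3))
T=np.array([.479,-.271,.14]);Q=Rtool(d(-8.3),d(30));a=Q.apply([1,0,0])
w=[([.62,-.2,.32],Rtool(d(-8.3),d(25)),9),(T+a*(.155+.03),Q,7)]
sim(np.clip(q,LO+.03,HI-.03),w,K,p,R);rows(p,R,w)
m=cv2.imread("pics/m1.png")
for c,x0,(ou,ov) in(("scene",0,(115,212)),("top",400,(310,202))):
    im=m[300:,x0:x0+400];h=cv2.cvtColor(im,cv2.COLOR_BGR2HSV)
    y=((h[...,0]>19)&(h[...,0]<36)&(h[...,1]>120)&(h[...,2]>110)).astype(np.uint8)
    n,l,st,ce=cv2.connectedComponentsWithStats(y)
    for i in range(1,n):
        if st[i,4]>150:
            hu=cv2.convexHull(np.argwhere(l==i)[:,::-1].astype(np.int32))
            print(c,st[i].tolist(),ce[i].round(), [np.round(v,1) for v in cv2.fitEllipse(hu)] if len(hu)>5 else "")
    for TT in(T,):
        aa=np.linspace(0,6.283,60);X=ap(fr(TT[0],TT[1],d(-8.3),.14,d(30)),np.c_[aa*0,.015*np.cos(aa),.015*np.sin(aa)])
        uv=((proj(c,X)-[ou,ov]+.5)*6.25-.5).astype(np.float32);print("model",cv2.fitEllipse(uv),cv2.boundingRect(uv))
        print("axis -60mm", ((proj(c,ap(fr(TT[0],TT[1],d(-8.3),.14,d(30)),[[-.1,0,0]]))-[ou,ov]+.5)*6.25-.5).round(1))
E
python3 s6.py
```

```text
23.9 [-0.1  1.1 -2.2] [0.56  0.02  0.302] [ 0.78  0.2  -0.85  1.9  -0.05  0.81 -0.97] ax [0.768 0.54  0.343]
sim [ 0.8   0.24 -0.58  1.8   0.09  0.71 -1.51] 0.0 0.0
sim [ 0.9   0.42 -0.56  1.83  0.11  0.45 -1.36] 0.0 0.0
[[-0.0074, 0.0238, -0.0049, -0.0321, 0.009, 0.0778], [-0.0055, 0.0245, -0.0041, -0.0321, 0.009, 0.0778], [-0.0036, 0.0249, -0.0034, -0.0321, 0.009, 0.0778], [-0.0016, 0.0252, -0.0026, -0.0321, 0.009, 0.0779], [0.0005, 0.0254, -0.0018, -0.0321, 0.009, 0.0778], [0.0024, 0.0252, -0.001, -0.0321, 0.009, 0.0778], [0.0043, 0.0251, -0.0001, -0.0321, 0.009, 0.0778], [0.0063, 0.0246, 0.0007, -0.0321, 0.009, 0.0778]]
[[0.0082, 0.024, 0.0015, -0.0321, 0.0089, 0.0778], [-0.0013, 0.0129, 0.0132, -0.0, 0.0125, 0.0], [-0.0014, 0.013, 0.0132, -0.0, 0.0124, 0.0], [-0.0016, 0.0129, 0.0132, -0.0, 0.0125, 0.0], [-0.0018, 0.013, 0.0131, -0.0, 0.0125, 0.0], [-0.0019, 0.0129, 0.0131, -0.0, 0.0125, 0.0], [-0.0021, 0.013, 0.0131, -0.0, 0.0124, 0.0], [-0.0023, 0.0129, 0.0131, -0.0, 0.0125, 0.0]]
scene [40, 35, 148, 111, 9316] [106.  84.] [array([112.8,  90.2]), array([106.1, 149.8]), np.float64(74.0)]
scene [185, 123, 23, 22, 275] [195. 132.] [array([195.2, 132.9]), array([18., 27.]), np.float64(50.1)]
scene [191, 155, 55, 35, 1083] [221. 174.] [array([218.9, 172. ]), array([31.7, 56.2]), np.float64(71.0)]
model ((215.24330139160156, 155.06077575683594), (69.47228240966797, 76.0140380859375), 41.45046615600586) (179, 118, 73, 74)
axis -60mm [[143.2 109.2]]
top [229, 25, 36, 36, 831] [247.  42.] [array([246.7,  41.1]), array([32. , 42.7]), np.float64(136.8)]
top [126, 205, 114, 95, 4923] [183. 257.] [array([182.4, 259.1]), array([113.7, 113.9]), np.float64(152.4)]
model ((247.11131286621094, 42.98215103149414), (25.025686264038086, 57.578758239746094), 106.3741226196289) (219, 28, 56, 30)
axis -60mm [[200.1 197. ]]
```

Call:
carry_out(
  motion=[
    [-0.0074,0.0238,-0.005,-0.0321,0.009,0.0778],
    [-0.0055,0.0245,-0.004,-0.0321,0.009,0.0778],
    [-0.0036,0.025,-0.0034,-0.0321,0.009,0.0778],
    [-0.0016,0.0252,-0.0026,-0.0321,0.009,0.0778],
    [0.0005,0.0254,-0.0018,-0.0321,0.009,0.0778],
    [0.0024,0.0252,-0.001,-0.0321,0.009,0.0778],
    [0.0043,0.025,0,-0.0321,0.009,0.0778],
    [0.0063,0.0246,0.0007,-0.0321,0.009,0.0778],
  ],
)

```text
time_s: 24.9
tool_pos: [0.6118, -0.1775, 0.3151]
ee_rot: [3.056, -0.094, 0.657]
force: [0.2, -1.3, -1.7]
grip_width: 0.015
grip_force: 78.7
```

Call:
carry_out(
  motion=[
    [0.0082,0.024,0.0015,-0.0321,0.009,0.0778],
    [-0.0013,0.013,0.0132,0,0.0125,0],
    [-0.0014,0.013,0.0132,0,0.0125,0],
    [-0.0016,0.013,0.0132,0,0.0125,0],
    [-0.0018,0.013,0.0131,0,0.0125,0],
    [-0.0019,0.013,0.0131,0,0.0125,0],
    [-0.002,0.013,0.0131,0,0.0125,0],
    [0,0,0,0,0,0],
  ],
)

```text
time_s: 25.9
tool_pos: [0.6333, -0.2833, 0.2421]
ee_rot: [2.998, -0.223, 0.778]
force: [0.6, 0.4, -1.8]
grip_width: 0.0149
grip_force: 78.7
```

```bash
cat > s7.py <<'E'
from t import *
import sys
p,R,s=now();q=np.array(s["joint_pos"]);d=np.radians;ax=R.apply([1,0,0])
T=np.array([.479,-.272,.14]);yw,pt=-8.3,30.
Q=Rtool(d(yw),d(pt));a=Q.apply([1,0,0])
e=p-(T+a*.045);print(s["time_s"],"F rod",R.inv().apply(s["force"]).round(1),q.round(2),"out",(e@a).round(4),"off tool",Q.inv().apply(e).round(4),"roterr",(R.inv()*Q).as_rotvec().round(3))
w=[(T+a*(.045+float(o)),Q,int(n)) for o,n in(z.split(":") for z in sys.argv[1:])]
sim(np.clip(q,LO+.03,HI-.03),w,K,p,R);rows(p,R,w)
E
python3 s7.py .14:2 .122:3
python3 - <<'E'
import sys;sys.path.insert(0,".")
from h import *
# rod/tip detection vs prediction in both cameras
s=bot.get_state();p=np.array(s["tool_pos"]);ax=Ro.from_rotvec(s["ee_rot"]).apply([1,0,0])
for c in("scene","top"):
    im=viewer.read_camera(c).astype(float)
    pr=proj(c,[p-.155*ax,p-.055*ax]);t=(pr[1]-pr[0])/np.linalg.norm(pr[1]-pr[0]);n=np.array([-t[1],t[0]])
    sat=(im.max(2)-im.min(2))/(im.max(2)+1)
    sm=lambda x:cv2.remap(sat.astype(np.float32),x[...,0].astype(np.float32),x[...,1].astype(np.float32),1)
    for f in np.linspace(-.08,.8,12):
        k=np.arange(-5,5.01,.25);X=pr[0]+f*(pr[1]-pr[0])+k[:,None]*n
        v=1-sm(X[None])[0];v=np.clip(v-.5,0,None);print(c,round(f,2),"min sat",(1-v.max()-.5).round(2),"off",((k*v).sum()/(v.sum()+1e-9)).round(2),v.sum().round(1))
    print("n",n,"scale px/mm",np.linalg.norm(pr[1]-pr[0])/100)
E
```

```text
25.9 F rod [-0.4 -0.5  1.9] [ 0.86  0.4  -0.54  1.81  0.15  0.5  -1.42] out 0.1397 off tool [ 0.1397 -0.0111 -0.0113] roterr [ 0.001  0.016 -0.004]
sim [ 0.92  0.42 -0.57  1.83  0.12  0.46 -1.37] 0.0 0.0
sim [ 0.94  0.41 -0.58  1.87  0.11  0.43 -1.35] 0.0 0.0
[[0.0003, 0.0055, 0.0056, 0.0003, 0.008, -0.0019], [0.0002, 0.0056, 0.0057, 0.0003, 0.0079, -0.0018], [-0.006, -0.0, -0.0, 0.0, 0.0, -0.0], [-0.006, -0.0, -0.0, 0.0, 0.0, -0.0], [-0.006, -0.0, -0.0, 0.0, 0.0, -0.0]]
scene -0.08 min sat 0.1 off 3.88 3.7
scene 0.0 min sat 0.13 off 2.54 6.5
scene 0.08 min sat 0.1 off 1.98 8.3
scene 0.16 min sat 0.13 off 1.75 8.1
scene 0.24 min sat 0.11 off 1.2 8.7
scene 0.32 min sat 0.13 off 0.98 9.3
scene 0.4 min sat 0.1 off 0.61 11.7
scene 0.48 min sat 0.1 off 0.4 13.4
scene 0.56 min sat 0.11 off 0.38 13.2
scene 0.64 min sat 0.12 off 0.6 12.7
scene 0.72 min sat 0.11 off 0.28 13.3
scene 0.8 min sat 0.15 off -0.09 12.3
n [-0.53602537  0.84420187] scale px/mm 0.1679596047734198
top -0.08 min sat 0.5 off 0.0 0.0
top 0.0 min sat 0.43 off -0.06 0.4
top 0.08 min sat 0.17 off -0.16 3.3
top 0.16 min sat 0.16 off 0.02 3.3
top 0.24 min sat 0.15 off 0.06 3.5
top 0.32 min sat 0.16 off 0.27 3.6
top 0.4 min sat 0.16 off 0.36 3.8
top 0.48 min sat 0.15 off 0.13 3.5
top 0.56 min sat 0.12 off 1.2 4.9
top 0.64 min sat 0.1 off 1.91 7.6
top 0.72 min sat 0.11 off 1.96 8.5
top 0.8 min sat 0.11 off 1.89 8.6
n [0.95855872 0.28489505] scale px/mm 0.2892759699485073
```

Call:
carry_out(
  motion=[
    [0.0003,0.0054,0.0056,0,0.008,-0.002],
    [0.0002,0.0054,0.0056,0,0.008,-0.002],
    [-0.006,0,0,0,0,0],
    [-0.006,0,0,0,0,0],
    [-0.006,0,0,0,0,0],
    [0,0,0,0,0,0],
  ],
)

```text
time_s: 26.75
tool_pos: [0.6223, -0.2915, 0.225]
ee_rot: [2.989, -0.215, 0.803]
force: [0.1, -0.1, -0.8]
grip_width: 0.0152
grip_force: 78.7
```

```bash
sed -i 's/-.272,.14/-.2715,.14/' s7.py; python3 s7.py .112:2 .09:5
```

```text
26.75 F rod [-0.3  0.1  0.8] [ 0.9   0.41 -0.55  1.85  0.15  0.43 -1.39] out 0.1228 off tool [ 0.1228 -0.0009 -0.0013] roterr [ 0.001 -0.001  0.002]
sim [ 0.96  0.4  -0.59  1.89  0.11  0.41 -1.34] 0.0 0.0
sim [ 0.99  0.39 -0.61  1.94  0.1   0.38 -1.32] 0.0 0.0
[[-0.0054, 0.0004, 0.0006, 0.0005, -0.0007, 0.0009], [-0.0054, 0.0005, 0.0007, 0.0004, -0.0007, 0.0009], [-0.0044, -0.0, -0.0, 0.0, 0.0, -0.0], [-0.0044, -0.0, -0.0, 0.0, 0.0, -0.0], [-0.0044, -0.0, -0.0, 0.0, 0.0, -0.0], [-0.0044, -0.0, -0.0, 0.0, 0.0, -0.0], [-0.0044, -0.0, -0.0, 0.0, 0.0, -0.0]]
```

Call:
carry_out(
  motion=[
    [-0.0054,0.0005,0.0006,0,-0.0007,0.001],
    [-0.0054,0.0005,0.0006,0,-0.0007,0.001],
    [-0.0044,0,0,0,0,0],
    [-0.0044,0,0,0,0,0],
    [-0.0044,0,0,0,0,0],
    [-0.0044,0,0,0,0,0],
    [-0.0044,0,0,0,0,0],
    [0,0,0,0,0,0],
  ],
)

```text
time_s: 27.75
tool_pos: [0.5948, -0.2886, 0.2075]
ee_rot: [2.99, -0.218, 0.801]
force: [-0.4, 0.5, -0.6]
grip_width: 0.0151
grip_force: 78.7
```

```bash
python3 s7.py .06:6; python3 -c "
from bench import bot;s=bot.get_state();print(s['force'],s['moment'])"
```

```text
27.75 F rod [-0.8 -0.5  0.3] [ 0.94  0.39 -0.56  1.92  0.13  0.38 -1.36] out 0.0901 off tool [0.0901 0.0002 0.0001] roterr [ 0.001 -0.    -0.   ]
sim [ 1.04  0.38 -0.64  2.01  0.08  0.33 -1.29] 0.0 0.0
[[-0.005, -0.0, -0.0, 0.0001, -0.0, -0.0], [-0.005, -0.0001, -0.0, 0.0002, -0.0, -0.0001], [-0.0051, 0.0, -0.0, 0.0001, -0.0, -0.0], [-0.005, -0.0, -0.0001, 0.0002, -0.0, -0.0001], [-0.005, -0.0001, 0.0, 0.0001, -0.0, -0.0], [-0.005, 0.0, 0.0, 0.0002, -0.0, -0.0001]]
[-0.42833579  0.52763825 -0.64924269] [0.15550177 0.61229174 0.02096901]
```

Call:
carry_out(
  motion=[
    [-0.005,0,0,0,0,0],
    [-0.005,0,0,0,0,0],
    [-0.005,0,0,0,0,0],
    [-0.005,0,0,0,0,0],
    [-0.005,0,0,0,0,0],
    [-0.005,0,0,0,0,0],
    [0,0,0,0,0,0],
  ],
)

```text
time_s: 28.62
tool_pos: [0.569, -0.2849, 0.1924]
ee_rot: [2.99, -0.218, 0.801]
force: [1.5, -0.4, -1.7]
grip_width: 0.0149
grip_force: 78.7
```

```bash
python3 s7.py .02:8; python3 -c "
from bench import bot;s=bot.get_state();print(s['force'],s['moment'])"
```

```text
28.625 F rod [0.5 0.2 2.2] [ 0.98  0.38 -0.59  1.99  0.12  0.33 -1.33] out 0.06 off tool [0.06   0.0002 0.0001] roterr [ 0.001  0.    -0.   ]
sim [ 1.12  0.37 -0.68  2.09  0.07  0.27 -1.24] 0.0 0.0
[[-0.005, -0.0, -0.0, 0.0001, 0.0, -0.0001], [-0.005, -0.0001, -0.0, 0.0001, 0.0, -0.0], [-0.005, 0.0, -0.0, 0.0001, 0.0, -0.0001], [-0.005, -0.0, -0.0, 0.0001, 0.0001, -0.0], [-0.005, -0.0, -0.0, 0.0001, -0.0, -0.0001], [-0.005, -0.0001, -0.0001, 0.0002, -0.0, -0.0], [-0.005, 0.0, 0.0, 0.0001, 0.0, -0.0001], [-0.005, -0.0, 0.0, 0.0001, 0.0, -0.0]]
[ 1.52011354 -0.43343181 -1.67707589] [0.09422392 0.64393868 0.00768306]
```

Call:
carry_out(
  motion=[
    [-0.005,0,0,0,0,0],
    [-0.005,0,0,0,0,0],
    [-0.005,0,0,0,0,0],
    [-0.005,0,0,0,0,0],
    [-0.005,0,0,0,0,0],
    [-0.005,0,0,0,0,0],
    [-0.005,0,0,0,0,0],
    [-0.005,0,0,0,0,0],
  ],
)

```text
time_s: 29.62
tool_pos: [0.5348, -0.2797, 0.1725]
ee_rot: [2.99, -0.217, 0.802]
force: [0.3, -1.0, -2.2]
grip_width: 0.0147
grip_force: 78.7
```

```bash
python3 s7.py 0.004:6; python3 -c "
from bench import bot;s=bot.get_state();print(s['force'],s['moment'])"
python3 - <<'E'
import sys;sys.path.insert(0,".")
from h import *
# gap collar - mouth: sample along axis in scene picture
im=viewer.read_camera("scene");s=bot.get_state();p=np.array(s["tool_pos"]);ax=Ro.from_rotvec(s["ee_rot"]).apply([1,0,0])
for k in np.arange(-.09,-.03,.004):
    u=proj("scene",p+k*ax)[0];print(round(k*1000),u.round(1),im[int(round(u[1])),int(round(u[0]))])
E
```

```text
29.625 F rod [-0.7  1.   2.2] [ 1.05  0.36 -0.62  2.08  0.1   0.27 -1.29] out 0.0201 off tool [0.0201 0.0001 0.0001] roterr [ 0.001 -0.    -0.   ]
sim [ 1.15  0.37 -0.7   2.12  0.07  0.25 -1.23] 0.0 0.0
[[-0.0027, -0.0, -0.0, 0.0001, -0.0001, -0.0], [-0.0027, -0.0, -0.0, 0.0002, -0.0, -0.0], [-0.0027, -0.0, -0.0, 0.0001, -0.0001, -0.0001], [-0.0027, -0.0001, -0.0001, 0.0001, -0.0, 0.0], [-0.0026, 0.0, 0.0, 0.0002, -0.0001, -0.0], [-0.0027, 0.0, 0.0, 0.0001, -0.0, -0.0]]
[ 0.31366239 -1.04176146 -2.23111751] [0.10952955 0.61435996 0.02388515]
-90 [145.8 234.6] [60 60 67]
-86 [146.2 234.9] [60 60 67]
-82 [146.7 235.2] [62 64 69]
-78 [147.2 235.5] [62 64 69]
-74 [147.7 235.8] [64 64 72]
-70 [148.2 236.1] [64 64 72]
-66 [148.7 236.4] [62 61 70]
-62 [149.2 236.8] [62 64 72]
-58 [149.7 237.1] [64 66 72]
-54 [150.2 237.4] [64 66 72]
-50 [150.7 237.7] [111 120 132]
-46 [151.2 238. ] [111 120 132]
-42 [151.7 238.4] [150 165 179]
-38 [152.2 238.7] [195 215 226]
-34 [152.7 239. ] [170 187 208]
```

Call:
carry_out(
  motion=[
    [-0.003,0,0,0,0,0],
    [-0.003,0,0,0,0,0],
    [-0.003,0,0,0,0,0],
    [-0.003,0,0,0,0,0],
    [-0.002,0,0,0,0,0],
    [-0.002,0,0,0,0,0],
  ],
)

```text
time_s: 30.42
tool_pos: [0.5213, -0.2778, 0.1646]
ee_rot: [2.99, -0.218, 0.802]
force: [-0.7, 0.1, -1.5]
grip_width: 0.015
grip_force: 78.7
```

Call:
carry_out(
  motion=[
    [-0.001,0,0,0,0,0],
    [-0.001,0,0,0,0,0],
    [-0.001,0,0,0,0,0],
  ],
)

```text
time_s: 30.8
tool_pos: [0.5188, -0.2774, 0.1631]
ee_rot: [2.99, -0.217, 0.802]
force: [-0.6, -0.1, -1.6]
grip_width: 0.015
grip_force: 78.7
```

```bash
python3 s7.py 0:4
```

```text
30.8 F rod [-1.3  0.2  1.1] [ 1.08  0.36 -0.64  2.12  0.1   0.24 -1.27] out 0.0014 off tool [0.0014 0.0001 0.0001] roterr [ 0.001 -0.    -0.   ]
sim [ 1.16  0.37 -0.7   2.13  0.07  0.24 -1.23] 0.0 0.0
[[-0.0004, -0.0, -0.0, 0.0002, -0.0001, -0.0], [-0.0003, -0.0, -0.0, 0.0002, -0.0001, -0.0001], [-0.0004, -0.0001, -0.0001, 0.0002, -0.0001, 0.0], [-0.0003, 0.0, 0.0, 0.0002, -0.0001, -0.0]]
```

Call:
carry_out(
  motion=[
    [-0.001,0,0,0,0,0],
    [-0.001,0,0,0,0,0],
    [-0.001,0,0,0,0,0],
  ],
)

```text
time_s: 31.18
tool_pos: [0.5169, -0.2771, 0.1621]
ee_rot: [2.989, -0.217, 0.804]
force: [6.7, -0.6, 0.3]
grip_width: 0.0149
grip_force: 78.6
```

Call:
carry_out(
  motion=[
    [-0.001,0,0,0,0,0],
    [-0.001,0,0,0,0,0],
  ],
)

```text
time_s: 31.42
tool_pos: [0.5167, -0.2771, 0.1623]
ee_rot: [2.987, -0.216, 0.809]
force: [15.7, -1.9, 1.2]
grip_width: 0.0149
grip_force: 78.0
```

The collar has stopped within 1 mm of where I expected, with about 16 N of push. I'll pause here.

Call:
carry_out(
  motion=[
    [0,0,0,0,0,0],
    [0,0,0,0,0,0],
    [0,0,0,0,0,0],
    [0,0,0,0,0,0],
    [0,0,0,0,0,0],
    [0,0,0,0,0,0],
    [0,0,0,0,0,0],
    [0,0,0,0,0,0],
  ],
)

```text
time_s: 32.42
tool_pos: [0.5168, -0.2772, 0.1623]
ee_rot: [2.987, -0.216, 0.809]
force: [14.9, -1.2, -0.6]
grip_width: 0.0149
grip_force: 78.0
```

```bash
python3 s7.py .02:5 .13:14 .17:5
```

```text
32.425 F rod [12.6 -1.   8. ] [ 1.09  0.36 -0.64  2.12  0.1   0.23 -1.27] out -0.0008 off tool [-0.0008  0.0001 -0.0003] roterr [ 0.002 -0.005  0.001]
sim [ 1.12  0.37 -0.68  2.09  0.08  0.27 -1.25] 0.0 0.0
sim [ 0.94  0.42 -0.59  1.85  0.13  0.44 -1.37] 0.0 0.0
sim [ 0.88  0.44 -0.57  1.76  0.15  0.5  -1.41] 0.0 0.0
[[0.0042, -0.0, 0.0001, 0.0003, -0.0011, 0.0002], [0.0041, -0.0001, 0.0, 0.0003, -0.001, 0.0001], [0.0042, 0.0, 0.0001, 0.0004, -0.0011, 0.0002], [0.0041, -0.0, 0.0001, 0.0003, -0.001, 0.0002], [0.0042, -0.0, 0.0, 0.0003, -0.0011, 0.0001], [0.0079, -0.0, 0.0, 0.0, 0.0, 0.0], [0.0078, -0.0, 0.0, 0.0, 0.0, 0.0], [0.0079, -0.0, 0.0, 0.0, 0.0, 0.0]]
[[0.0078, -0.0, 0.0, 0.0, 0.0, 0.0], [0.0079, -0.0, 0.0, 0.0, 0.0, 0.0], [0.0078, -0.0, 0.0, 0.0, 0.0, 0.0], [0.0079, -0.0, 0.0, 0.0, 0.0, 0.0], [0.0078, -0.0, 0.0, 0.0, 0.0, 0.0], [0.0079, -0.0, 0.0, 0.0, 0.0, 0.0], [0.0078, -0.0, 0.0, 0.0, 0.0, 0.0], [0.0079, -0.0, 0.0, 0.0, 0.0, 0.0]]
[[0.0079, -0.0, 0.0, 0.0, 0.0, 0.0], [0.0078, -0.0, 0.0, 0.0, 0.0, 0.0], [0.0079, -0.0, 0.0, 0.0, 0.0, 0.0], [0.008, -0.0, 0.0, 0.0, 0.0, 0.0], [0.008, -0.0, 0.0, 0.0, 0.0, 0.0], [0.008, -0.0, 0.0, 0.0, 0.0, 0.0], [0.008, -0.0, 0.0, 0.0, 0.0, 0.0], [0.008, -0.0, 0.0, 0.0, 0.0, 0.0]]
```

Call:
carry_out(
  motion=[
    [0.004,0,0,0,-0.001,0],
    [0.004,0,0,0,-0.001,0],
    [0.004,0,0,0,-0.001,0],
    [0.004,0,0,0,-0.001,0],
    [0.005,0,0,0,-0.001,0],
    [0.008,0,0,0,0,0],
    [0.008,0,0,0,0,0],
    [0.008,0,0,0,0,0],
  ],
)

```text
time_s: 33.42
tool_pos: [0.5537, -0.2825, 0.1834]
ee_rot: [2.992, -0.218, 0.794]
force: [-0.3, -0.1, -0.6]
grip_width: 0.0145
grip_force: 78.8
```

Call:
carry_out(
  motion=[
    [0.008,0,0,0,0,0],
    [0.008,0,0,0,0,0],
    [0.008,0,0,0,0,0],
    [0.008,0,0,0,0,0],
    [0.008,0,0,0,0,0],
    [0.008,0,0,0,0,0],
    [0.008,0,0,0,0,0],
    [0.008,0,0,0,0,0],
  ],
)

```text
time_s: 34.42
tool_pos: [0.6086, -0.2905, 0.215]
ee_rot: [2.993, -0.218, 0.794]
force: [-0.2, -0.1, -1.0]
grip_width: 0.0148
grip_force: 78.8
```

Call:
carry_out(
  motion=[
    [0.008,0,0,0,0,0],
    [0.008,0,0,0,0,0],
    [0.008,0,0,0,0,0],
    [0.008,0,0,0,0,0],
    [0.008,0,0,0,0,0],
    [0.008,0,0,0,0,0],
    [0.008,0,0,0,0,0],
    [0.008,0,0,0,0,0],
  ],
)

```text
time_s: 35.42
tool_pos: [0.6636, -0.2986, 0.2467]
ee_rot: [2.993, -0.218, 0.794]
force: [-0.3, 0.1, -0.8]
grip_width: 0.0149
grip_force: 78.8
```

Run:
```python
from t import *
p,R,s=now();q=np.array(s["joint_pos"]);d=np.radians;ax=R.apply([1,0,0])
print(p.round(4),s["time_s"],np.round(s["force"],1),q.round(2),ax.round(3))
# in-hand pitch check: rod line in both cameras
for c in("scene","top"):
    im=viewer.read_camera(c).astype(np.float32)
    pr=proj(c,[p-.155*ax,p-.055*ax]);t=(pr[1]-pr[0])/np.linalg.norm(pr[1]-pr[0]);n=np.array([-t[1],t[0]])
    sat=(im.max(2)-im.min(2))/(im.max(2)+1)
    for f in np.linspace(-.04,.8,8):
        k=np.arange(-4,4.01,.25);X=(pr[0]+f*(pr[1]-pr[0])+k[:,None]*n).astype(np.float32)[None]
        v=np.clip(.5-cv2.remap(sat,X[...,0],X[...,1],1)[0],0,None);print(c,round(f,2),((k*v).sum()/(v.sum()+1e-9)).round(2),v.sum().round(1))
w=[([p[0]-.01,p[1],.252],Rtool(d(-8.3),0),8)]
sim(np.clip(q,LO+.03,HI-.03),w,K,p,R);rows(p,R,w)
```

```text
[ 0.6636 -0.2986  0.2467] 35.425 [-0.3  0.1 -0.8] [ 0.84  0.45 -0.52  1.73  0.17  0.52 -1.43] [ 0.859 -0.126  0.496]
scene -0.04 2.77 2.0
scene 0.08 1.09 4.9
scene 0.2 1.01 5.2
scene 0.32 0.71 5.5
scene 0.44 0.26 9.6
scene 0.56 0.74 8.6
scene 0.68 0.41 9.9
scene 0.8 0.02 10.9
top -0.04 0.0 0.0
top 0.08 -0.15 3.2
top 0.2 -0.11 3.2
top 0.32 -0.22 3.1
top 0.44 -0.16 3.1
top 0.56 -0.11 3.3
top 0.68 0.83 4.5
top 0.8 1.38 6.3
sim [ 0.66  0.62 -0.44  1.35  0.27  1.23 -1.52] 0.0 0.0
[[-0.0007, 0.0002, -0.0012, 0.0001, -0.0649, -0.0], [-0.0009, 0.0002, -0.0011, 0.0001, -0.0648, -0.0001], [-0.0009, 0.0001, -0.0011, 0.0001, -0.0649, -0.0], [-0.0009, 0.0002, -0.001, 0.0001, -0.0648, -0.0001], [-0.0011, 0.0002, -0.001, 0.0001, -0.0649, -0.0], [-0.001, 0.0002, -0.0009, 0.0, -0.0648, -0.0001], [-0.0012, 0.0002, -0.0008, 0.0001, -0.0649, -0.0], [-0.0012, 0.0001, -0.0007, 0.0001, -0.0648, -0.0001]]
```

Call:
carry_out(
  motion=[
    [-0.001,0.0002,-0.001,0,-0.065,0],
    [-0.001,0.0002,-0.001,0,-0.065,0],
    [-0.001,0.0002,-0.001,0,-0.065,0],
    [-0.001,0.0002,-0.001,0,-0.065,0],
    [-0.001,0.0002,-0.001,0,-0.065,0],
    [-0.001,0.0002,-0.001,0,-0.065,0],
    [-0.001,0.0002,-0.001,0,-0.065,0],
    [-0.001,0,-0.001,0,-0.064,0],
  ],
)

```text
time_s: 36.52
tool_pos: [0.653, -0.2985, 0.2517]
ee_rot: [3.133, -0.228, -0.004]
force: [0.5, 0.6, -1.1]
grip_width: 0.015
grip_force: 78.7
```

Call:
carry_out(
  motion=[
    [0,0,0,0,0,0],
    [0,0,0,0,0,0],
    [0,0,0,0,0,0],
    [0,0,0,0,0,0],
  ],
)

```text
time_s: 37.02
tool_pos: [0.653, -0.2986, 0.252]
ee_rot: [3.132, -0.228, 0.001]
force: [0.1, -0.2, -1.3]
grip_width: 0.0149
grip_force: 78.7
```

Run:
```python
from t import *
p,R,s=now();ax=R.apply([1,0,0])
print(p.round(4),s["time_s"],np.round(s["qd"],3),np.round(s["force"],1),ax.round(4),R.apply([0,1,0]).round(4),"tip",(p-.155*ax).round(3))
for c in("scene","top"):
    im=viewer.read_camera(c).astype(np.float32)
    pr=proj(c,[p-.155*ax,p-.055*ax]);t=(pr[1]-pr[0])/np.linalg.norm(pr[1]-pr[0]);n=np.array([-t[1],t[0]])
    sat=(im.max(2)-im.min(2))/(im.max(2)+1)
    for f in np.linspace(-.05,.9,9):
        k=np.arange(-3,3.01,.25);X=(pr[0]+f*(pr[1]-pr[0])+k[:,None]*n).astype(np.float32)[None]
        v=np.clip(.5-cv2.remap(sat,X[...,0],X[...,1],1)[0],0,None);print(c,round(f,2),((k*v).sum()/(v.sum()+1e-9)).round(2),v.sum().round(1))
im=viewer.read_camera("scene")
for d in viewer.outline_of("bead0","scene"): print(round(d["score"],2),np.round(d["xy"]),atz("scene",d["xy"],.014).round(3))
```

```text
[ 0.653  -0.2986  0.252 ] 37.025 [-0.003  0.003  0.001 -0.005 -0.001  0.004 -0.   ] [ 0.1 -0.2 -1.3] [ 9.894e-01 -1.451e-01  5.000e-04] [-1.451e-01 -9.894e-01  8.000e-04] tip [ 0.5   -0.276  0.252]
scene -0.05 -2.95 0.1
scene 0.07 0.0 3.7
scene 0.19 -0.57 5.4
scene 0.31 -0.57 5.4
scene 0.43 -0.98 4.5
scene 0.54 -0.36 5.7
scene 0.66 0.03 6.5
scene 0.78 -0.0 6.3
scene 0.9 0.04 6.2
top -0.05 0.0 0.0
top 0.07 -0.08 3.8
top 0.19 -0.08 3.8
top 0.31 -0.05 3.8
top 0.43 -0.08 3.4
top 0.54 -0.09 3.7
top 0.66 -0.1 3.6
top 0.78 -0.11 3.7
top 0.9 -0.06 3.6
0.42 [219. 225.] [ 0.48  -0.048]
0.4 [222. 200.] [0.407 0.027]
0.4 [214. 208.] [ 0.419 -0.015]
0.34 [181. 262.] [ 0.511 -0.211]
```

```bash
python3 -c "
from bench import ticket;print(ticket.finish_job())"
```

```text
the job is handed in; nothing more can be done
None
```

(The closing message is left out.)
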